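Clamp the altar candle jar shut

ROBOT

A 7-joint arm with a two-finger parallel gripper is mounted at the origin on the work surface. World frame = base frame: x ahead of the robot, y to its left, z up, the work surface at z = 0. Lengths are in mm, angles in degrees, forces in N, time in s.
With the tool pointing down it reaches from about 425 to 1025 mm from the base axis. Payload 9.4 kg.
Tool frame: the origin (TCP) lies at the very end of the fingers, on their centre line; the grasp point (between the pads) lies 19 mm behind it (bot.grip_point_offset is the z of the grasp point in the tool frame, in mm); z points along the fingers, y is the direction in which the jaws open and shut (so a half turn about z gives the same grasp; the last joint's range is limited). The gripper opens to 85 mm and grips with 20 to 120 N. Pads are 22 mm wide; open, the fingers measure 114 mm over their backs; the gripper's body (76 mm by 85 mm) begins 54 mm behind the grasp point. The pads swing forward as they close: fully open they stand 13 mm farther back than shut.
Start: joints at [62.412, 34.337, -0.143, 91.639, 0.103, 54.024, -4.572], TCP at [285.52, -666.41, 210.375] pointing down, gripper open.
Joint ranges: [-147.43, 147.43], [-19.82, 112.94], [-74.19, 73.91], [6.32, 146.72], [-59.91, 239.91], [6.04, 106.73], [-150.56, 150.56]. Speed limits (degrees/s): [127.2, 127.2, 172.46, 172.46, 180, 180, 180].

INTERFACE

Orientations are given as [roll, pitch, yaw] about the fixed x, y, z axes, in that order (R = Rz(yaw) Ry(pitch) Rx(roll)).
In Python, from rig import monitor, camera, calibration, job, bot gives the robot as it stands.
- The arm moves only by the tool step_arm, never from a script. Its argument "increments" is a list of rows, each an object with "claw": the opening, from 0 (shut) to 1 (fully open); "delta_pos": the shift along the tool's x, y, z in m, a list of three; "delta_rot": the turn, a rotation vector about the tool's x, y, z in degrees, a list of three. In form: [{"claw": claw, "delta_pos": [dx, dy, dz], "delta_rot": [rx, ry, rz]}, ...]. A call has exactly 8 rows; each row is the pose to reach, as a shift and turn from the pose commanded when the call began, along the tool's axes at that moment; what a row does not reach only later rows make up. A row lasts 1/8 s, in which the tool goes at most 62.5 mm and 10.7 degrees, less where a joint would pass 70% of its speed; a pose out of reach is approached as far as the arm can. A call with a gripper value outside its range is refused whole. The fingers move at their own pace and stop on an object; "squeeze" is the grip in N (left out, the last holds). Time passes only in rows, so rows that repeat a pose let the fingers close, or fill a call up. It gives the time, the measured TCP pose, the force and the opening at its end, in the units of the state.
- monitor.observe(): the state, without advancing time (a new reading comes with each control period).
- camera(name): name is "scene" or "top" or "wrist"; returns the picture (400x640x3 uint8, red, green, blue); there is no depth.
- calibration(name): a dict with "mtx" (3x3 intrinsics, pixels), "extrinsics" (4x4, takes a point from world to camera coordinates). Camera axes: x right, y down, z forward; pixel columns grow to the right and rows downward; lengths in mm; the calibration is good to about 2 mm. A picture is of the moment at which its call begins: read the wrist's pose just before it. calibration takes no time and is no camera call; for the wrist camera it gives the pose at the moment of the call.
- job.sign_off(): hands the job in, once; it reports no verdict.
The state is a dict: "clock": time; "qpos": joint angles; "qvel": joint speeds; "effort": joint torques, N m; "eef_pos": TCP position; "orientation": TCP orientation; "ft_force": force on the tool from outside, world axes, zero at the start; "wrist_torque": the same for the moment, N m; "opening": finger opening in mm.
Only numpy, scipy, OpenCV 4.12 (cv2) and the standard library are available. Lean on these libraries where they do the work, as an engineer would, in place of code of your own. Each camera call takes 0.05 s, during which the arm holds its last target. There are 200 camera calls.

TASK

Close the lid of the glass candle jar, lift the latch's wire loop by its green tab over the hooked keeper on the lid's front edge so that its bar sits behind the lip, then press the red-tipped lever down to its stop and keep it pressed there with 10 to 18 N for about a second so that the seal beds in. The lever must stay fully home and the lid tight when you let go. Be gentle with the glass: never push the lid or the lever with more than 25 N, and leave the other things on the altar step where they stand.

Things in the scene. Friction and masses are not known exactly. Their poses are not given: they have to be found in the camera images.
- jar: round clear-glass candle jar, 120 mm across, fixed in a 136 mm brass stand (does not move), 135 mm high to the lid's top. Origin: centre of the stand's underside, z up. Its x axis points from the lid's hinge to the latch side (roughly away from the robot); the latch moves in its x-z plane (y = 0) and all hinges run along y. In this frame the lid's hinge line is at x -52, z 132 mm.
- lid_hinge (a joint): lid hinge, rad: 0 = flat and pulled tight, grows as it opens (front edge up). Stiff hinge, stays where left. Pushed down by hand it comes to rest on the springy orange seal at about 0.05; from there the seal pushes back about 9 N per mm, so only the latch can keep it near 0.
- lid_press (a point): point on the lid's upper face, 85 mm from the hinge line and 24 mm inward of the keeper seen along x: a good place to push the lid down; axes as the lid
- lid: the steel lid, a disc 98 mm across and 6 mm thick with the keeper on its front edge; origin on its hinge line, x towards the keeper, z up when flat; the disc's centre is 52 mm along x
- keeper (a point): on the lid's front edge: where the centre of the loop's bar rests in the keeper. The keeper is a 20 mm wide upturned hook: floor 2.5 mm below this point, lip 3 mm thick whose inner face is 2.5 mm outward (+x) and whose top is 3.5 mm above (+z); gap from disc edge to lip 10.5 mm. 31 mm below it in the clamped state sits the lever pivot, 18 mm further out. Axes: x outward, z up, with the lid flat.
- lever_pivot (a point): the lever's hinge on the jar's band, fixed to the jar (75 mm out, 98.8 mm up in the jar's frame); axes as the jar
- lever_hinge (a joint): lever angle, rad: 0 = fully down at its rigid stop (home), grows as it lifts, to 2.2. Tip direction above the outward horizontal (jar x) = value - 48 deg; loop pin direction = value - 68 deg. Stiff hinge (0.10 N m), stays where left, even past centre. With the loop hooked the pull on the loop peaks (over-centre) at about 0.14; pressing at the tip takes about 3 to 8 N.
- lever: the lever, a flat steel arm with a red end bar, carrying the wire loop; origin on its hinge line (same point as lever_pivot), y along the hinge
- lever_tip (a point): centre of the red bar at the lever's end, 58 mm from the pivot; bar along jar y, 28 mm long, 10 mm thick, on a flat arm 18 mm wide and 4 mm thick that runs to the pivot (at home it slopes 48 deg up towards the jar: press on the bar's outer side so that the finger clears the arm)
- loop_bar (a point): centre of the wire loop's cross bar: along jar y, 34 mm long, 5 mm thick. The loop's legs (y +-17 mm) turn on a pin in the lever 16 mm from the lever pivot; the bar is 52 mm from that pin. The loop turns with light friction and stays where left.
- loop_tab (a point): centre of the green finger tab on the loop: a roller-shaped cylinder along jar y, 24 mm long, 12 mm thick, 20 mm beyond the bar in the same line (72 mm from the pin), on a 5 mm stem; pinch it by its two ends from above. Lifting it also lifts the lever, about 6 N.
- figurine: seated monk figurine, ceramic, orange robe, 66 mm wide and 99 mm tall; origin under its centre; loose, leave alone
- vase: small blue ceramic vase with yellow flowers, 54 mm wide and 98 mm tall; origin under its centre; loose, leave alone
- candle_cup: amber glass candle cup, 52 mm wide and 38 mm tall; origin under its centre; loose, leave alone
- tray: red plastic tray, 160 x 120 x 25 mm; origin under its centre; loose, leave alone
- teacup: white teacup standing in the red tray, 60 mm wide and 45 mm tall; origin under its centre; loose, leave alone
- bowl: brass bowl standing on the incense mat, 84 mm wide and 40 mm tall; origin under its centre; loose, leave alone
- mat: dark hard silicone incense mat, 110 x 110 x 6 mm, fixed; origin under its centre
There are look-alikes about, which are no part of the job. Of the things that look like the jar, the smallest one is meant.

How it is judged:
By the outcome, as a careful person would: the job done as asked, in the order asked, and still so for the second after the job is handed in, with the robot touching nothing.
It also fails if it takes over 64 s, if anything falls off the work surface, if the arm or the gripper's body presses on something with over 40 N, if the wrist force passes 120 N, or if a joint passes its speed limit or range.

## Working session

There is one attempt and no reset: what is moved stays moved. The work goes in short steps, Python scripts to look and compute and a tool call to move; the robot and the scene stay as the last step left them, time stands still between calls to the robot, and variables do not carry over. Pictures are saved under pics/ and viewed, about 8 in all and at most 12, crops included, and the job is handed in when it is done.

Besides the shell and the picture viewer there is one more tool, called as name(argument=value, ...) on one line, values as JSON. step_arm: Moves the arm, as the interface text tells. Its arguments: {"type":"object","properties":{"increments":{"type":"array","items":{"type":"object","properties":{"claw":{"type":"number"},"delta_pos":{"type":"array","items":{"type":"number"}},"delta_rot":{"type":"array","items":{"type":"number"}}}}},"squeeze":{"type":"number"}},"required":["increments"]}

```bash
mkdir -p pics; ls
python3 - <<'E'
from rig import monitor,camera,calibration,job,bot
import cv2,numpy as np
print(monitor.observe())
a=camera("scene");b=camera("top")
cv2.imwrite("pics/scene.png",a[:,:,::-1]);cv2.imwrite("pics/top.png",b[:,:,::-1])
for n in("scene","top","wrist"):
    c=calibration(n);print(n,np.round(c["mtx"],1).tolist(),np.round(c["extrinsics"],3).tolist())
E
```

```text
pics
{'clock': 0.0, 'qpos': array([62.41266301, 34.38535119, -0.1447058 , 91.68108566,  0.10296485,
       54.0242582 , -4.57320859]), 'qvel': array([-0.03467621, -0.05794051,  0.00540766, -0.11533659,  0.01359188,
        0.00879709,  0.0342866 ]), 'effort': array([-4.68751168e-04, -7.76451731e+01,  1.56482734e+00, -2.58009875e+01,
        1.23862430e-02,  8.87669565e-03,  2.21232364e-05]), 'eef_pos': array([ 285.29474045, -665.95278748,  209.50575816]), 'orientation': array([-1.79909841e+02,  8.72318539e-03,  2.31941714e+01]), 'ft_force': array([-0.82824974,  0.14974497, -0.51449243]), 'wrist_torque': array([ 0.02325885,  0.00876622, -0.00758048]), 'opening': 85.646745387766}
scene [[403.5, 0.0, 318.6], [0.0, 403.5, 199.7], [0.0, 0.0, 1.0]] [[0.807, 0.59, 0.004, -373.841], [0.412, -0.56, -0.719, -110.954], [-0.422, 0.582, -0.695, 1367.984], [0.0, 0.0, 0.0, 1.0]]
top [[507.0, 0.0, 321.4], [0.0, 507.0, 196.2], [0.0, 0.0, 1.0]] [[-0.006, -1.0, -0.006, 18.566], [-0.993, 0.006, -0.119, 443.157], [0.119, 0.005, -0.993, 1539.778], [0.0, 0.0, 0.0, 1.0]]
wrist [[337.6, 0.0, 321.8], [0.0, 337.6, 205.5], [0.0, 0.0, 1.0]] [[0.394, -0.919, -0.0, -725.769], [-0.872, -0.374, 0.317, -40.642], [-0.292, -0.125, -0.948, 379.91], [0.0, 0.0, 0.0, 1.0]]
```

View pics/scene.png

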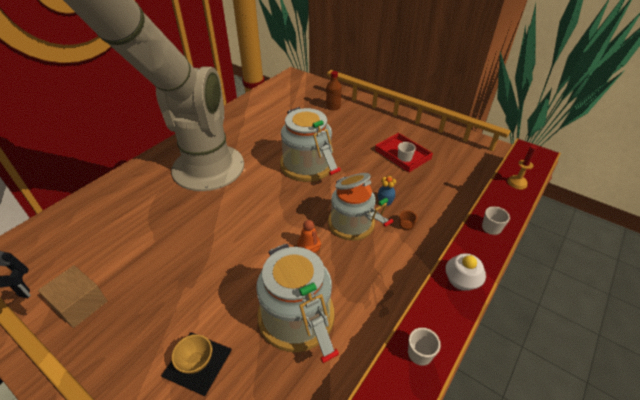

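View pics/top.png

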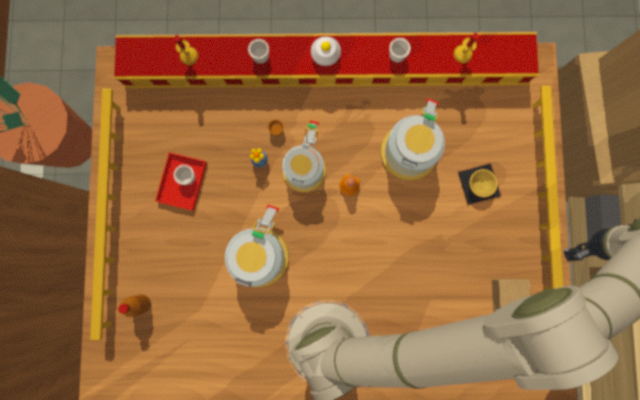

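Candidates for the jar (scene px / top px): A (306,140)/(256,258), closed and medium; B (352,205)/(303,168), the smallest, with its lid open; C (296,295)/(413,147), the largest. I choose B and check it in a close crop.

```bash
cat > h.py <<'E'
import cv2,numpy as np
from rig import monitor,camera,calibration,job,bot
from scipy.spatial.transform import Rotation as Ro
def ray(c,p):
    E=c["extrinsics"];R=E[:3,:3];o=-R.T@E[:3,3]
    d=R.T@np.linalg.solve(c["mtx"],[p[0],p[1],1.]);return o,d/np.linalg.norm(d)
def plane(c,p,z):
    o,d=ray(c,p);return o+d*(z-o[2])/d[2]
def tri(obs):
    A=np.zeros((3,3));b=np.zeros(3)
    for c,p in obs:
        o,d=ray(c,p);M=np.eye(3)-np.outer(d,d);A+=M;b+=M@o
    X=np.linalg.solve(A,b)
    return X,[round(float(np.linalg.norm((np.eye(3)-np.outer(ray(c,p)[1],ray(c,p)[1]))@(X-ray(c,p)[0]))),1) for c,p in obs]
def proj(c,X):
    q=c["mtx"]@(c["extrinsics"]@np.append(X,1))[:3];return q[:2]/q[2]
def blobs(im,kind,box,mn=4):
    hsv=cv2.cvtColor(im,cv2.COLOR_RGB2HSV).astype(int);H,S,V=hsv[...,0],hsv[...,1],hsv[...,2]
    m={"red":((H<5)|(H>172))&(S>170)&(V>90),"green":(H>45)&(H<80)&(S>130)&(V>60),"orange":(H>=5)&(H<16)&(S>150)&(V>100),"steel":(S<60)&(V>90)}[kind]
    x0,y0,x1,y1=box;k=np.zeros(m.shape,np.uint8);k[y0:y1,x0:x1]=m[y0:y1,x0:x1]
    n,l,st,ce=cv2.connectedComponentsWithStats(k)
    return [(np.round(ce[i],1).tolist(),st[i].tolist()) for i in range(1,n) if st[i,4]>=mn]
E
python3 - <<'E'
from h import *
a=cv2.imread("pics/scene.png")[:,:,::-1];b=cv2.imread("pics/top.png")[:,:,::-1]
ca,cb=calibration("scene"),calibration("top")
A=(320,165,400,245);B=(265,105,345,205)
for k in("red","green","orange"):
    print(k,"S",blobs(a,k,A));print(k,"T",blobs(b,k,B))
cv2.imwrite("pics/c1.png",np.hstack([cv2.resize(a[165:245,325:425],None,fx=4,fy=5*.8*1.0,interpolation=2)[:, :, ::-1],cv2.resize(b[115:195,270:350],None,fx=4,fy=4,interpolation=2)[:,:,::-1]]))
E
```

```text
red S [([334.5, 170.9], [330, 168, 10, 7, 35]), ([388.5, 222.2], [384, 219, 10, 7, 39])]
red T [([314.5, 122.2], [313, 122, 4, 2, 4])]
green S [([383.2, 200.7], [379, 198, 9, 7, 41])]
green T [([311.1, 125.8], [309, 124, 6, 4, 13])]
orange S [([364.1, 184.7], [320, 165, 80, 53, 1872]), ([376.1, 206.4], [375, 205, 4, 4, 9]), ([379.8, 209.6], [377, 207, 6, 6, 18]), ([364.7, 236.7], [320, 220, 80, 25, 1005])]
orange T [([304.8, 151.1], [265, 105, 80, 100, 5280])]
```

View pics/c1.png

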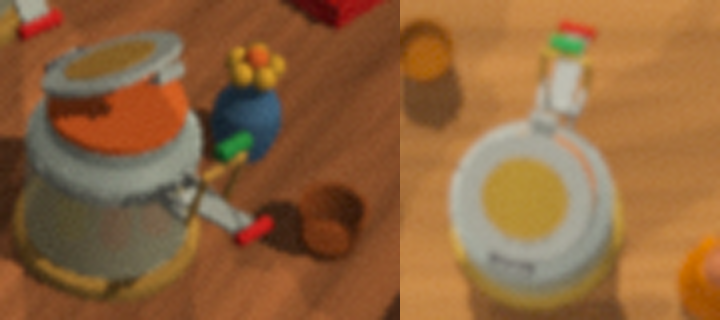

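The crop confirms jar B: small jar, lid open, green tab at scene (383,201), red tip at (388,222). Next I triangulate.

Run:
```python
from h import *
ca,cb=calibration("scene"),calibration("top")
tab,e=tri([(ca,(383.2,200.7)),(cb,(311.4,126))]);print("tab",tab,e)
tip,e=tri([(ca,(388.5,222.2)),(cb,(314,122.4))]);print("tip",tip,e)
for z in(100,115):print("rim",z,plane(cb,(303.2,166.2),z))
c=plane(cb,(303.2,166.2),110)
for P in(tab,tip):print(np.degrees(np.arctan2(*(P-c)[:2][::-1])),np.linalg.norm((P-c)[:2]))
w=calibration("wrist");E=w["extrinsics"];s=monitor.observe()
R=Ro.from_euler("xyz",s["orientation"],degrees=True).as_matrix()
print("cam in tool",R.T@(-E[:3,:3].T@E[:3,3]-s["eef_pos"]),"axes(cam z) in tool",R.T@E[2,:3], R.T@E[0,:3])
print(R, bot.grip_point_offset,[x for x in dir(bot) if x[0]!='_'])
for n,p,z in(("fig",(349,186),50),("vase",(258,158),80),("cup",(276,129),30)):print(n,plane(cb,p,z))
```

```text
tab [629.24450424  43.32125838 169.30799773] [1.2, 1.2]
tip [655.40909469  37.16424001 112.27096172] [1.6, 1.6]
rim 100 [524.52019202  69.04494971 100.        ]
rim 115 [521.81367312  68.42111243 115.        ]
-13.363906240401084 109.49356026062047
-13.339850081215848 136.37277224006849
cam in tool [  82.02229386    1.06217802 -163.42444349] axes(cam z) in tool [-0.31712407  0.00110113  0.94838342] [-2.53391296e-06  9.99999325e-01 -1.16190606e-03]
[[ 9.19166164e-01  3.93869409e-01 -6.72340961e-04]
 [ 3.93869957e-01 -9.19165380e-01  1.20873317e-03]
 [-1.41909515e-04 -1.37584154e-03 -9.99999043e-01]] -18.700000000000003 ['MotionError', 'grip_point_offset']
fig [471.37363869 -68.45266621  50.        ]
vase [554.09934395 206.02601802  80.        ]
cup [655.96072794 157.04618828  30.        ]
```

step_arm(increments=[{"claw":0,"delta_pos":[0.03,-0.026,-0.045],"delta_rot":[0,0,4.5]},{"claw":0,"delta_pos":[0.07,-0.062,-0.08],"delta_rot":[0,0,9]},{"claw":0,"delta_pos":[0.115,-0.101,-0.09],"delta_rot":[0,0,13.5]},{"claw":0,"delta_pos":[0.16,-0.141,-0.09],"delta_rot":[0,0,18]},{"claw":0,"delta_pos":[0.205,-0.18,-0.09],"delta_rot":[0,0,22.5]},{"claw":0,"delta_pos":[0.25,-0.22,-0.09],"delta_rot":[0,0,27]},{"claw":0,"delta_pos":[0.295,-0.26,-0.09],"delta_rot":[0,0,32]},{"claw":0,"delta_pos":[0.34,-0.299,-0.09],"delta_rot":[0,0,36.5]}])

```text
clock: 1.1
eef_pos: [480.7, -255.7, 300.3]
orientation: [-180.0, 0.0, -13.5]
ft_force: [1.3, -0.7, 0.4]
opening: -0.1
```

step_arm(increments=[{"claw":0,"delta_pos":[0.012,-0.058,0]},{"claw":0,"delta_pos":[0.024,-0.115,0]},{"claw":0,"delta_pos":[0.036,-0.172,0]},{"claw":0,"delta_pos":[0.048,-0.229,0.01]},{"claw":0,"delta_pos":[0.058,-0.285,0.03]},{"claw":0,"delta_pos":[0.068,-0.326,0.045]},{"claw":0,"delta_pos":[0.068,-0.326,0.045]},{"claw":0,"delta_pos":[0.068,-0.326,0.045]}])

```text
invalid input at $.increments[0]: expected keys claw, delta_pos, delta_rot
```

Run:
```python
from h import *
c=calibration("wrist");a=camera("wrist")
np.savez("w1.npz",im=a,m=c["mtx"],e=c["extrinsics"])
print(monitor.observe()["eef_pos"])
for k in("red","green","orange"):print(k,blobs(a,k,(0,0,640,400),30))
cv2.imwrite("pics/w1.png",a[:,:,::-1])
```

```text
[ 484.84172737 -247.15734468  300.10281843]
red [([28.9, 292.1], [12, 288, 35, 10, 261])]
green []
orange [([344.1, 173.9], [0, 0, 640, 400, 141833]), ([27.4, 193.8], [0, 159, 57, 78, 2480]), ([636.5, 194.2], [629, 183, 11, 26, 87]), ([637.6, 287.4], [633, 276, 7, 20, 54]), ([321.7, 367.6], [314, 348, 16, 37, 388]), ([216.1, 369.0], [204, 360, 25, 21, 159]), ([428.0, 369.4], [417, 360, 23, 21, 117])]
```

View pics/w1.png

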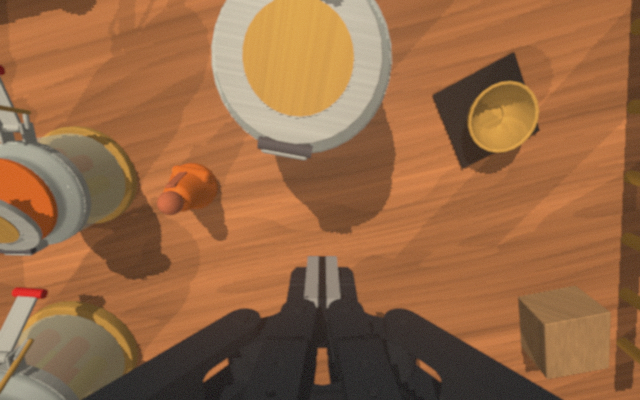

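The first view shows only jar C and the figurine, because the move was refused. I resend it with every key present.

step_arm(increments=[{"claw":0,"delta_pos":[0.012,-0.058,0],"delta_rot":[0,0,0]},{"claw":0,"delta_pos":[0.024,-0.115,0],"delta_rot":[0,0,0]},{"claw":0,"delta_pos":[0.036,-0.172,0],"delta_rot":[0,0,0]},{"claw":0,"delta_pos":[0.048,-0.229,0.01],"delta_rot":[0,0,0]},{"claw":0,"delta_pos":[0.058,-0.285,0.03],"delta_rot":[0,0,0]},{"claw":0,"delta_pos":[0.068,-0.316,0.045],"delta_rot":[0,0,0]},{"claw":0,"delta_pos":[0.068,-0.316,0.045],"delta_rot":[0,0,0]},{"claw":0,"delta_pos":[0.068,-0.316,0.045],"delta_rot":[0,0,0]}])

```text
clock: 2.15
eef_pos: [618.9, 33.1, 255.2]
orientation: [179.9, 0.0, -13.3]
ft_force: [-0.1, -0.8, 0.4]
opening: 0.3
```

Run:
```python
from h import *
c=calibration("wrist");a=camera("wrist")
np.savez("w1.npz",im=a,m=c["mtx"],e=c["extrinsics"])
s=monitor.observe();print(s["eef_pos"],s["orientation"],s["ft_force"])
for k in("red","green","orange"):print(k,blobs(a,k,(0,0,640,400),30))
cv2.imwrite("pics/w2.png",a[:,:,::-1])
```

```text
[618.91114504  32.68754129 255.55344819] [ 1.79959420e+02  1.74379493e-04 -1.33885622e+01] [-0.45349475  0.0235746  -0.12983347]
red [([24.9, 12.8], [0, 0, 62, 33, 1423]), ([309.3, 145.2], [295, 141, 30, 10, 267]), ([53.5, 312.3], [0, 259, 110, 106, 7307])]
green []
orange [([339.7, 194.8], [0, 0, 640, 400, 139987]), ([31.3, 24.5], [0, 16, 65, 19, 107]), ([208.9, 61.2], [201, 57, 16, 8, 34]), ([227.2, 58.6], [218, 56, 19, 8, 33]), ([156.3, 66.3], [149, 64, 17, 7, 30]), ([105.6, 76.7], [90, 72, 32, 10, 76]), ([631.7, 168.2], [624, 126, 16, 87, 631]), ([295.1, 258.7], [258, 238, 95, 51, 2150]), ([174.7, 261.4], [166, 253, 18, 18, 245]), ([321.8, 367.4], [315, 348, 15, 37, 380]), ([216.1, 369.0], [204, 360, 24, 20, 141]), ([429.3, 370.3], [419, 362, 21, 18, 116])]
```

View pics/w2.png

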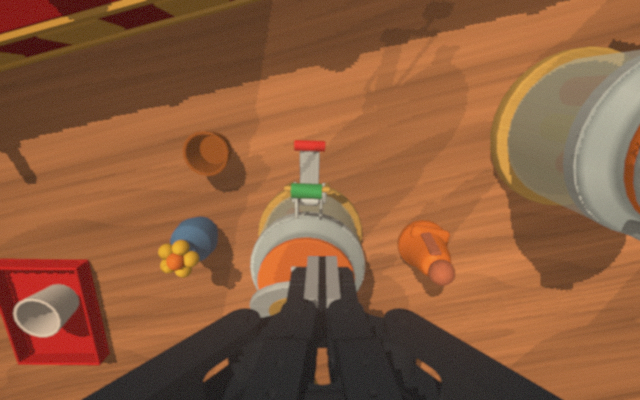

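The wrist view shows the red bar at (309,145) and the green tab at (307,191). The latch is about 14 px left of the tool plane, and the bar is nearly parallel to the image rows, so the yaw is close to right.

Run:
```python
from h import *
d=np.load("w1.npz");w=dict(mtx=d["m"],extrinsics=d["e"]);a=d["im"]
ca,cb=calibration("scene"),calibration("top")
hsv=cv2.cvtColor(a,cv2.COLOR_RGB2HSV);print("px",a[191,307],hsv[191,307])
def mr(m,box):
    k=np.zeros(m.shape,np.uint8);x0,y0,x1,y1=box;k[y0:y1,x0:x1]=m[y0:y1,x0:x1]
    p=np.argwhere(k)[:,::-1].astype(np.float32);return p.mean(0),cv2.minAreaRect(p),len(p)
H,S,V=hsv[...,0],hsv[...,1],hsv[...,2]
g=mr((H>45)&(H<95)&(S>110),(285,178,335,205));r=mr(((H<5)|(H>172))&(S>170)&(V>90),(285,135,335,155))
print(g,r)
for n,q in(("tab",[(ca,(383.2,200.7)),(cb,(311.4,126)),(w,g[0])]),("tip",[(ca,(388.5,222.2)),(cb,(314,122.4)),(w,r[0])])):
    print(n,tri(q),"scene+wrist",tri([q[0],q[2]]))
def ends(m,box):
    k=np.zeros(m.shape,np.uint8);x0,y0,x1,y1=box;k[y0:y1,x0:x1]=m[y0:y1,x0:x1]
    p=np.argwhere(k)[:,::-1];l=p[p[:,0]<p[:,0].min()+3].mean(0);rr=p[p[:,0]>p[:,0].max()-3].mean(0);return l,rr
for m,b,z in(((H>45)&(H<95)&(S>110),(285,178,335,205),169),(((H<5)|(H>172))&(S>170)&(V>90),(285,135,335,155),112)):
    l,rr=ends(m,b);L,R=plane(w,l,z),plane(w,rr,z);v=L-R;print("len",np.linalg.norm(v),"jar yaw",np.degrees(np.arctan2(v[1],v[0]))-90)
```

```text
px [ 88 167  86] [ 59 124 167]
(array([305.7882 , 190.52011], dtype=float32), ((306.0, 190.5), (13.0, 30.0), 90.0), 373) (array([309.29587, 145.1573 ], dtype=float32), ((309.5, 145.5), (9.0, 29.0), 90.0), 267)
tab (array([630.36701357,  42.72624622, 168.63391355]), [1.6, 1.9, 2.3]) scene+wrist (array([632.53355632,  41.03183395, 172.61457136]), [1.0, 1.0])
tip (array([656.35080877,  35.95638026, 112.63456103]), [1.7, 2.3, 2.3]) scene+wrist (array([658.44037615,  33.9951907 , 117.21943863]), [0.2, 0.2])
len 20.94965878811895 jar yaw -14.314503209529619
len 24.30253932353859 jar yaw -13.838078389279048
```

```bash
cat >> h.py <<'E'
YAW=np.radians(-14.);JO=np.array([529.9,67.2,0.])
JR=np.array([[np.cos(YAW),-np.sin(YAW),0],[np.sin(YAW),np.cos(YAW),0],[0,0,1]])
def toj(P):return JR.T@(np.asarray(P)-JO)
def tow(p):return JO+JR@np.asarray(p,float)
def y0(c,p):
    o,d=ray(c,p);n=JR[:,1];return toj(o+d*(n@(JO-o))/(n@d))
E
python3 - <<'E'
from h import *
ca,cb=calibration("scene"),calibration("top")
np.set_printoptions(precision=1,suppress=True)
for n,c,p in(("keeperS",ca,(367.5,183.7)),("lidcS",ca,(352.5,181)),("hingeedgeS",ca,(336.5,188)),):print(n,y0(c,p))
print("tri lid gold centre",toj(tri([(ca,(352.5,181)),(cb,(301.3,165))])[0]),tri([(ca,(352.5,181)),(cb,(301.3,165))])[1])
print("tri keeper",toj(tri([(ca,(367.5,183.7)),(cb,(305.8,146.8))])[0]),tri([(ca,(367.5,183.7)),(cb,(305.8,146.8))])[1])
# stand ring in scene/top
d=np.load("w1.npz");w=dict(mtx=d["m"],extrinsics=d["e"]);s=d["im"]
for X in([68,0,10],[0,68,10],[0,-68,10],[75,0,98.8],[57,0,129.8],[0,60,115],[0,-60,115],[-60,0,115],[60,0,115],[-52,0,132]):print(X,"wrist",proj(w,tow(X)),"top",proj(cb,tow(X)),"scene",proj(ca,tow(X)))
im=s[150:320,230:390,::-1];cv2.imwrite("pics/w2c.png",cv2.resize(im,None,fx=4,fy=4,interpolation=2)[:600])
E
```

```text
keeperS [ 46.8   0.  188.9]
lidcS [ -6.3   0.  162. ]
hingeedgeS [-66.8   0.   94.3]
tri lid gold centre [-11.7   3.3 156.2] [1.7, 1.7]
tri keeper [ 39.1   3.  181.1] [4.0, 4.0]
[68, 0, 10] wrist [311.2 184.7] top [310.2 148.9] scene [367.2 234.9]
[0, 68, 10] wrist [259.3 234.3] top [284.  164.6] scene [367.3 210.6]
[0, -68, 10] wrist [362.9 235.3] top [326.  174.6] scene [333.2 232.5]
[75, 0, 98.8] wrist [308.9 201. ] top [309.9 140.4] scene [372.  214.4]
[57, 0, 129.8] wrist [307.7 229.7] top [308.1 143.9] scene [368.3 202.5]
[0, 60, 115] wrist [249.4 275.4] top [283.8 158.8] scene [368.6 185.7]
[0, -60, 115] wrist [367.2 276.5] top [323.5 168.2] scene [336.6 204.9]
[-60, 0, 115] wrist [308.4 325.2] top [298.7 183.1] scene [338.4 183.8]
[60, 0, 115] wrist [308.3 220.9] top [308.5 144. ] scene [368.6 207.1]
[-52, 0, 132] wrist [307.8 329.5] top [299.  179.6] scene [340.5 180.7]
```

View pics/w2c.png

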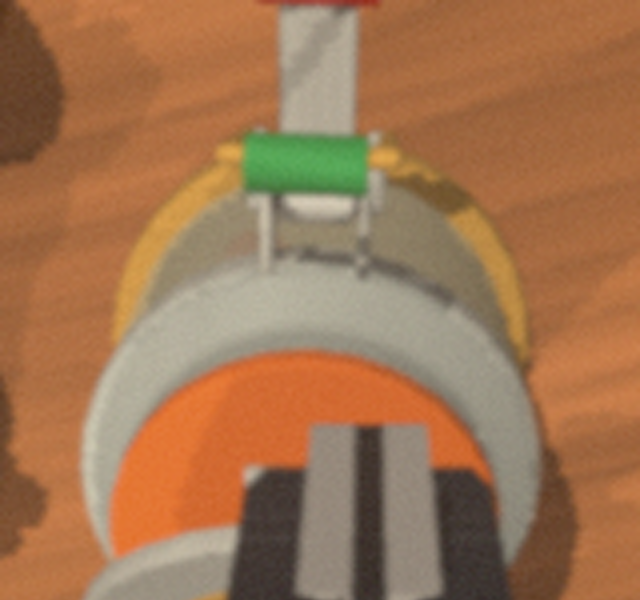

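The crop agrees with the jar frame: the stand and rim edges fall within about 2 mm of the projected values. The lid is open about 30°. I move over it and press down slowly.

step_arm(increments=[{"claw":0,"delta_pos":[-0.022,-0.004,0.0],"delta_rot":[0,0,0.6]},{"claw":0,"delta_pos":[-0.045,-0.008,0.015],"delta_rot":[0,0,0.6]},{"claw":0,"delta_pos":[-0.066,-0.012,0.035],"delta_rot":[0,0,0.6]},{"claw":0,"delta_pos":[-0.066,-0.012,0.055],"delta_rot":[0,0,0.6]},{"claw":0,"delta_pos":[-0.066,-0.012,0.065],"delta_rot":[0,0,0.6]},{"claw":0,"delta_pos":[-0.066,-0.012,0.07],"delta_rot":[0,0,0.6]},{"claw":0,"delta_pos":[-0.066,-0.012,0.075],"delta_rot":[0,0,0.6]},{"claw":0,"delta_pos":[-0.066,-0.012,0.08],"delta_rot":[0,0,0.6]}])

```text
clock: 3.2
eef_pos: [558.1, 60.9, 175.4]
orientation: [-180.0, -0.0, -13.9]
ft_force: [-0.4, -0.0, 0.3]
opening: 0.1
```

step_arm(increments=[{"claw":0,"delta_pos":[0,0,0.003],"delta_rot":[0,0,0]},{"claw":0,"delta_pos":[0,0,0.006],"delta_rot":[0,0,0]},{"claw":0,"delta_pos":[0,0,0.009],"delta_rot":[0,0,0]},{"claw":0,"delta_pos":[0,0,0.012],"delta_rot":[0,0,0]},{"claw":0,"delta_pos":[0.001,0,0.015],"delta_rot":[0,0,0]},{"claw":0,"delta_pos":[0.002,0,0.018],"delta_rot":[0,0,0]},{"claw":0,"delta_pos":[0.003,0,0.02],"delta_rot":[0,0,0]},{"claw":0,"delta_pos":[0.003,0,0.021],"delta_rot":[0,0,0]}])

```text
clock: 4.2
eef_pos: [560.6, 60.3, 154.1]
orientation: [180.0, 0.0, -13.9]
ft_force: [1.8, -1.1, 1.8]
opening: -0.2
```

step_arm(increments=[{"claw":0,"delta_pos":[0,0,0.002],"delta_rot":[0,0,0]},{"claw":0,"delta_pos":[0,0,0.004],"delta_rot":[0,0,0]},{"claw":0,"delta_pos":[0,0,0.006],"delta_rot":[0,0,0]},{"claw":0,"delta_pos":[0,0,0.0075],"delta_rot":[0,0,0]},{"claw":0,"delta_pos":[0,0,0.009],"delta_rot":[0,0,0]},{"claw":0,"delta_pos":[0,0,0.01],"delta_rot":[0,0,0]},{"claw":0,"delta_pos":[0,0,0.011],"delta_rot":[0,0,0]},{"claw":0,"delta_pos":[0,0,0.0115],"delta_rot":[0,0,0]}])

```text
clock: 5.2
eef_pos: [560.7, 60.4, 142.8]
orientation: [-180.0, -0.0, -13.9]
ft_force: [0.8, 0.7, 0.7]
opening: 0.2
```

step_arm(increments=[{"claw":0,"delta_pos":[0,0,0.0005],"delta_rot":[0,0,0]},{"claw":0,"delta_pos":[0,0,0.001],"delta_rot":[0,0,0]},{"claw":0,"delta_pos":[0,0,0.0015],"delta_rot":[0,0,0]},{"claw":0,"delta_pos":[0,0,0.002],"delta_rot":[0,0,0]},{"claw":0,"delta_pos":[0,0,0.0025],"delta_rot":[0,0,0]},{"claw":0,"delta_pos":[0,0,0.003],"delta_rot":[0,0,0]},{"claw":0,"delta_pos":[0,0,0.003],"delta_rot":[0,0,0]},{"claw":0,"delta_pos":[0,0,0.003],"delta_rot":[0,0,0]}])

```text
clock: 6.2
eef_pos: [560.5, 60.4, 139.8]
orientation: [180.0, 0.0, -13.9]
ft_force: [1.4, 0.0, 0.2]
opening: 0.1
```

step_arm(increments=[{"claw":0,"delta_pos":[0,0,0.0005],"delta_rot":[0,0,0]},{"claw":0,"delta_pos":[0,0,0.0005],"delta_rot":[0,0,0]},{"claw":0,"delta_pos":[0,0,0.001],"delta_rot":[0,0,0]},{"claw":0,"delta_pos":[0,0,0.001],"delta_rot":[0,0,0]},{"claw":0,"delta_pos":[0,0,0.0012],"delta_rot":[0,0,0]},{"claw":0,"delta_pos":[0,0,0.0012],"delta_rot":[0,0,0]},{"claw":0,"delta_pos":[0,0,0.0012],"delta_rot":[0,0,0]},{"claw":0,"delta_pos":[0,0,0.0012],"delta_rot":[0,0,0]}])

```text
clock: 7.2
eef_pos: [560.6, 60.4, 138.6]
orientation: [-180.0, 0.0, -13.9]
ft_force: [0.6, 0.3, 0.6]
opening: -0.3
```

Run:
```python
from h import *
s=monitor.observe();print(s["eef_pos"],s["ft_force"],toj(s["eef_pos"]))
a=camera("scene");cv2.imwrite("pics/s2.png",cv2.resize(a[165:245,320:420,::-1],None,fx=6,fy=6,interpolation=2))
```

```text
[560.61891142  60.39160843 138.64306194] [0.55696514 0.32486716 0.58886407] [ 31.45352747   0.82542403 138.64306194]
```

View pics/s2.png

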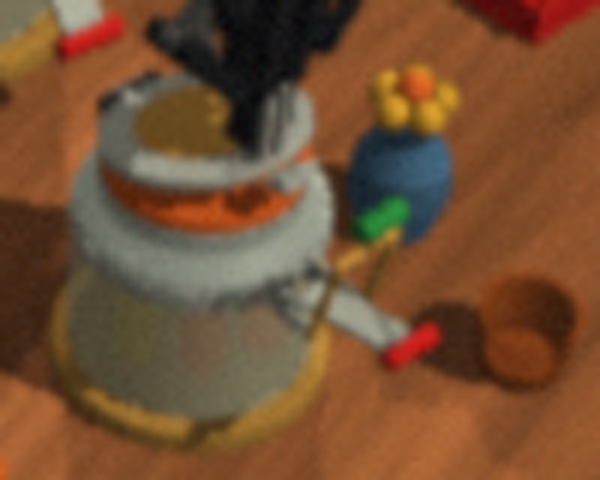

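The lid is down to nearly closed, but the force shows no seal contact yet. I go down further in fine steps.

step_arm(increments=[{"claw":0,"delta_pos":[0,0,0.0003],"delta_rot":[0,0,0]},{"claw":0,"delta_pos":[0,0,0.0006],"delta_rot":[0,0,0]},{"claw":0,"delta_pos":[0,0,0.0009],"delta_rot":[0,0,0]},{"claw":0,"delta_pos":[0,0,0.0012],"delta_rot":[0,0,0]},{"claw":0,"delta_pos":[0,0,0.0013],"delta_rot":[0,0,0]},{"claw":0,"delta_pos":[0,0,0.0013],"delta_rot":[0,0,0]},{"claw":0,"delta_pos":[0,0,0.0013],"delta_rot":[0,0,0]},{"claw":0,"delta_pos":[0,0,0.0013],"delta_rot":[0,0,0]}])

```text
clock: 8.25
eef_pos: [560.6, 60.3, 137.3]
orientation: [180.0, 0.0, -13.9]
ft_force: [0.2, -0.2, 1.1]
opening: -0.0
```

step_arm(increments=[{"claw":0,"delta_pos":[0,0,0.0003],"delta_rot":[0,0,0]},{"claw":0,"delta_pos":[0,0,0.0006],"delta_rot":[0,0,0]},{"claw":0,"delta_pos":[0,0,0.0009],"delta_rot":[0,0,0]},{"claw":0,"delta_pos":[0,0,0.001],"delta_rot":[0,0,0]},{"claw":0,"delta_pos":[0,0,0.001],"delta_rot":[0,0,0]},{"claw":0,"delta_pos":[0,0,0.001],"delta_rot":[0,0,0]},{"claw":0,"delta_pos":[0,0,0.001],"delta_rot":[0,0,0]},{"claw":0,"delta_pos":[0,0,0.001],"delta_rot":[0,0,0]}])

```text
clock: 9.25
eef_pos: [560.6, 60.3, 136.3]
orientation: [180.0, 0.0, -13.9]
ft_force: [0.7, 0.4, 1.0]
opening: -0.1
```

Run:
```python
from h import *
for i in range(4):
    s=monitor.observe();print(s["eef_pos"],s["ft_force"],s["wrist_torque"]);a=camera("top")
cv2.imwrite("pics/t2.png",np.hstack([cv2.resize(a[110:190,265:345,::-1],None,fx=4.5,fy=4.5,interpolation=2),cv2.resize(camera("scene")[165:245,320:415,::-1],None,fx=4.5,fy=4.5,interpolation=2)]))
```

```text
[560.59080456  60.34643429 136.33046263] [0.67694373 0.3996177  1.01556345] [-0.02684173 -0.11639573 -0.04254367]
[560.55637924  60.3459416  136.32513487] [ 0.16814323 -0.15146173  1.51888745] [ 0.0068933  -0.10572841  0.06032837]
[560.56662461  60.35668547 136.32086876] [ 0.64504447 -1.25309117  1.41962199] [-2.15342521e-05 -5.97482479e-02  3.49037808e-02]
[560.59949168  60.33340856 136.35738706] [-0.13145265  1.14466527  0.60375633] [-0.02536367 -0.07086578 -0.01029053]
```

step_arm(increments=[{"claw":0,"delta_pos":[0,0,0.0003],"delta_rot":[0,0,0]},{"claw":0,"delta_pos":[0,0,0.0006],"delta_rot":[0,0,0]},{"claw":0,"delta_pos":[0,0,0.0009],"delta_rot":[0,0,0]},{"claw":0,"delta_pos":[0,0,0.0012],"delta_rot":[0,0,0]},{"claw":0,"delta_pos":[0,0,0.0015],"delta_rot":[0,0,0]},{"claw":0,"delta_pos":[0,0,0.0015],"delta_rot":[0,0,0]},{"claw":0,"delta_pos":[0,0,0.0015],"delta_rot":[0,0,0]},{"claw":0,"delta_pos":[0,0,0.0015],"delta_rot":[0,0,0]}])

```text
clock: 10.5
eef_pos: [560.5, 60.4, 134.8]
orientation: [180.0, 0.0, -13.9]
ft_force: [0.6, -0.2, 1.1]
opening: -0.1
```

View pics/t2.png

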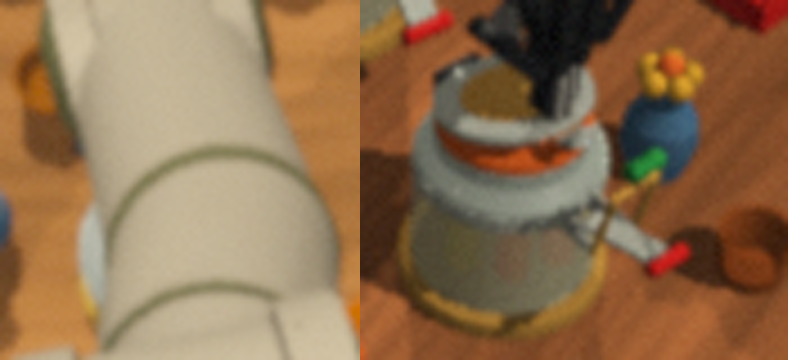

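Run:
```python
from h import *
np.set_printoptions(precision=1,suppress=True)
ca=calibration("scene");s=monitor.observe();T=s["eef_pos"];print(toj(T),s["wrist_torque"],s["effort"])
f=lambda X:proj(ca,X)
print("tcp",f(T),"20up",f(T+[0,0,20]),"side",f(T+JR@[11,0,0]),f(T+JR@[-11,0,0]))
for th in(0,.05,.1,.2,.3,.4,.5):
    L=lambda x,y,z:f(tow([-52+x*np.cos(th)-z*np.sin(th),y,132+x*np.sin(th)+z*np.cos(th)]))
    print(th,"keeper",L(109,0,-2),"front",L(101,0,3),"gold c",L(52,0,3),"left",L(52,-49,3),"right",L(52,49,3),"back",L(3,0,3))
a=camera("scene");cv2.imwrite("pics/s3.png",cv2.resize(a[165:245,325:410,::-1],None,fx=9,fy=7.5,interpolation=2))
for k in ("green","red"):print(blobs(a,k,(340,190,400,235)))
```

```text
[ 31.3   0.8 134.8] [-0.  -0.1 -0. ] [ -0.1 -61.9   0.7 -17.4  -0.    0.1  -0. ]
tcp [361.8 195.8] 20up [362.4 190.3] side [364.7 198. ] [358.9 193.6]
0 keeper [368.3 202.4] front [366.3 199.4] gold c [353.5 189.7] left [340.  197.7] right [366.4 182. ] back [341.3 180.5]
0.05 keeper [368.4 200.9] front [366.4 198. ] gold c [353.5 189. ] left [340. 197.] right [366.4 181.3] back [341.3 180.4]
0.1 keeper [368.5 199.4] front [366.4 196.5] gold c [353.5 188.2] left [339.9 196.2] right [366.4 180.5] back [341.2 180.3]
0.2 keeper [368.5 196.1] front [366.2 193.4] gold c [353.3 186.6] left [339.7 194.6] right [366.3 178.9] back [341.1 180.2]
0.3 keeper [368.2 192.6] front [365.8 190.1] gold c [353.  184.9] left [339.4 192.9] right [366.1 177.3] back [341.1 180.1]
0.4 keeper [367.6 188.9] front [365.1 186.6] gold c [352.6 183.2] left [339.  191.1] right [365.7 175.6] back [341. 180.]
0.5 keeper [366.7 185.1] front [364.1 183.1] gold c [352.1 181.4] left [338.4 189.3] right [365.2 173.8] back [340.9 179.8]
[([383.2, 200.7], [379, 198, 9, 7, 41])]
[([388.5, 222.2], [384, 219, 10, 7, 39])]
```

View pics/s3.png

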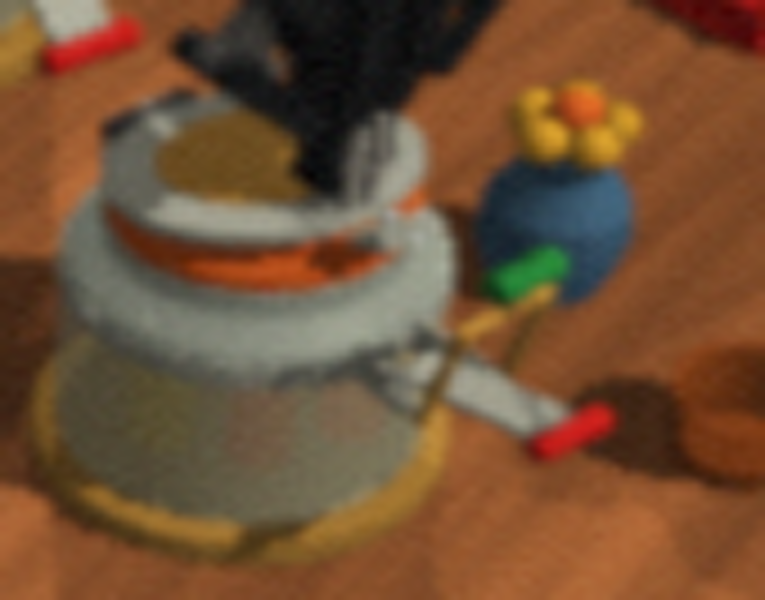

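The scene crop shows the lid still at about 0.2 rad, with the keeper at scene (367,196). The finger rests on the lid, so the closed fingertips end roughly 18 mm behind the reported TCP. I continue down by force.

step_arm(increments=[{"claw":0,"delta_pos":[0,0,0.0015],"delta_rot":[0,0,0]},{"claw":0,"delta_pos":[0,0,0.003],"delta_rot":[0,0,0]},{"claw":0,"delta_pos":[0,0,0.0045],"delta_rot":[0,0,0]},{"claw":0,"delta_pos":[0,0,0.006],"delta_rot":[0,0,0]},{"claw":0,"delta_pos":[0,0,0.007],"delta_rot":[0,0,0]},{"claw":0,"delta_pos":[0,0,0.008],"delta_rot":[0,0,0]},{"claw":0,"delta_pos":[0,0,0.009],"delta_rot":[0,0,0]},{"claw":0,"delta_pos":[0,0,0.009],"delta_rot":[0,0,0]}])

```text
clock: 11.55
eef_pos: [560.4, 60.4, 125.7]
orientation: [180.0, 0.0, -13.9]
ft_force: [-0.3, -0.6, 1.4]
opening: -0.2
```

step_arm(increments=[{"claw":0,"delta_pos":[0,0,0.0007],"delta_rot":[0,0,0]},{"claw":0,"delta_pos":[0,0,0.0014],"delta_rot":[0,0,0]},{"claw":0,"delta_pos":[0,0,0.002],"delta_rot":[0,0,0]},{"claw":0,"delta_pos":[0,0,0.0025],"delta_rot":[0,0,0]},{"claw":0,"delta_pos":[0,0,0.003],"delta_rot":[0,0,0]},{"claw":0,"delta_pos":[0,0,0.003],"delta_rot":[0,0,0]},{"claw":0,"delta_pos":[0,0,0.003],"delta_rot":[0,0,0]},{"claw":0,"delta_pos":[0,0,0.003],"delta_rot":[0,0,0]}])

```text
clock: 12.55
eef_pos: [560.5, 60.4, 122.8]
orientation: [180.0, 0.0, -13.9]
ft_force: [0.1, -0.6, -0.0]
opening: 0.4
```

Run:
```python
from h import *
np.set_printoptions(precision=2,suppress=True)
s=monitor.observe();print(s["eef_pos"],s["ft_force"],s["wrist_torque"]);a=camera("scene")
# lid front-left rim: orange band between lid underside and glass rim: column profile
hsv=cv2.cvtColor(a,cv2.COLOR_RGB2HSV).astype(int)
for col in(345,348,352,356):
    q=[(r,hsv[r,col].tolist()) for r in range(180,208)];print(col,[r for r,(h,s_,v) in q if h<12 and s_>150])
cv2.imwrite("pics/s4.png",cv2.resize(a[165:245,325:410,::-1],None,fx=9,fy=7.5,interpolation=2))
```

```text
[560.5   60.36 122.82] [ 0.06 -0.64 -0.05] [-0.03 -0.08 -0.02]
345 [200, 201]
348 [201, 202]
352 [202, 203]
356 [201, 202, 203]
```

step_arm(increments=[{"claw":0,"delta_pos":[0,0,0.0004],"delta_rot":[0,0,0]},{"claw":0,"delta_pos":[0,0,0.0008],"delta_rot":[0,0,0]},{"claw":0,"delta_pos":[0,0,0.0012],"delta_rot":[0,0,0]},{"claw":0,"delta_pos":[0,0,0.0015],"delta_rot":[0,0,0]},{"claw":0,"delta_pos":[0,0,0.0015],"delta_rot":[0,0,0]},{"claw":0,"delta_pos":[0,0,0.0015],"delta_rot":[0,0,0]},{"claw":0,"delta_pos":[0,0,0.0015],"delta_rot":[0,0,0]},{"claw":0,"delta_pos":[0,0,0.0015],"delta_rot":[0,0,0]}])

```text
clock: 13.6
eef_pos: [560.6, 60.3, 121.3]
orientation: [180.0, 0.0, -13.9]
ft_force: [0.6, 1.1, 1.6]
opening: 0.1
```

step_arm(increments=[{"claw":0,"delta_pos":[0,0,0.0004],"delta_rot":[0,0,0]},{"claw":0,"delta_pos":[0,0,0.0008],"delta_rot":[0,0,0]},{"claw":0,"delta_pos":[0,0,0.0012],"delta_rot":[0,0,0]},{"claw":0,"delta_pos":[0,0,0.0015],"delta_rot":[0,0,0]},{"claw":0,"delta_pos":[0,0,0.0015],"delta_rot":[0,0,0]},{"claw":0,"delta_pos":[0,0,0.0015],"delta_rot":[0,0,0]},{"claw":0,"delta_pos":[0,0,0.0015],"delta_rot":[0,0,0]},{"claw":0,"delta_pos":[0,0,0.0015],"delta_rot":[0,0,0]}])

```text
clock: 14.6
eef_pos: [560.6, 60.4, 119.8]
orientation: [180.0, 0.0, -13.9]
ft_force: [0.0, -0.4, 2.1]
opening: 0.2
```

step_arm(increments=[{"claw":0,"delta_pos":[0,0,0.0003],"delta_rot":[0,0,0]},{"claw":0,"delta_pos":[0,0,0.0006],"delta_rot":[0,0,0]},{"claw":0,"delta_pos":[0,0,0.0009],"delta_rot":[0,0,0]},{"claw":0,"delta_pos":[0,0,0.0012],"delta_rot":[0,0,0]},{"claw":0,"delta_pos":[0,0,0.0014],"delta_rot":[0,0,0]},{"claw":0,"delta_pos":[0,0,0.0014],"delta_rot":[0,0,0]},{"claw":0,"delta_pos":[0,0,0.0014],"delta_rot":[0,0,0]},{"claw":0,"delta_pos":[0,0,0.0014],"delta_rot":[0,0,0]}])

```text
clock: 15.6
eef_pos: [560.7, 60.4, 118.5]
orientation: [-180.0, -0.0, -13.9]
ft_force: [1.4, -0.3, 3.6]
opening: 0.1
```

The seal starts to push back at about 118.5. I press 0.6 mm more, then retract, open the fingers and move over the tab.

step_arm(increments=[{"claw":0,"delta_pos":[0,0,0.0003],"delta_rot":[0,0,0]},{"claw":0,"delta_pos":[0,0,0.0006],"delta_rot":[0,0,0]},{"claw":0,"delta_pos":[0,0,0.0006],"delta_rot":[0,0,0]},{"claw":0,"delta_pos":[0,0,-0.02],"delta_rot":[0,0,0]},{"claw":0,"delta_pos":[0,0,-0.06],"delta_rot":[0,0,0]},{"claw":0.5,"delta_pos":[0.04,0,-0.065],"delta_rot":[0,0,0]},{"claw":0.5,"delta_pos":[0.073,0,-0.065],"delta_rot":[0,0,0]},{"claw":0.5,"delta_pos":[0.073,0,-0.065],"delta_rot":[0,0,0]}])

```text
clock: 16.6
eef_pos: [632.8, 42.0, 182.8]
orientation: [180.0, -0.0, -14.0]
ft_force: [-0.1, 1.0, -0.7]
opening: 42.9
```

Run:
```python
from h import *
np.set_printoptions(precision=1,suppress=True)
c=calibration("wrist");a=camera("wrist");s=monitor.observe()
np.savez("w2.npz",im=a,m=c["mtx"],e=c["extrinsics"],t=s["eef_pos"])
print(s["eef_pos"],s["orientation"],s["opening"],toj(s["eef_pos"]))
print("exp tab",proj(c,tow([104,1,170])),"keeper.05",proj(c,tow([57,0,135.2])))
hsv=cv2.cvtColor(a,cv2.COLOR_RGB2HSV);H,S,V=hsv[...,0],hsv[...,1],hsv[...,2]
m=((H>45)&(H<95)&(S>100)).astype(np.uint8);n,l,st,ce=cv2.connectedComponentsWithStats(m)
print([(ce[i],st[i]) for i in range(1,n) if st[i,4]>100])
cv2.imwrite("pics/w3.png",cv2.resize(a[60:400,180:480,::-1],None,fx=2.2,fy=1.75,interpolation=2))
sc=camera("scene")
hs=cv2.cvtColor(sc,cv2.COLOR_RGB2HSV).astype(int)
for col in(345,348,352,356):print(col,[r for r in range(180,210) if hs[r,col,0]<12 and hs[r,col,1]>150])
```

```text
[631.2  42.5 182.5] [180.    0.1 -13.9] 42.46677677958335 [104.2   0.5 182.5]
exp tab [319.6 248. ] keeper.05 [321.3 286.5]
[(array([321.6, 244.2]), array([301, 235,  42,  20, 752], dtype=int32))]
345 [201]
348 [202]
352 [203]
356 [203]
```

View pics/w3.png

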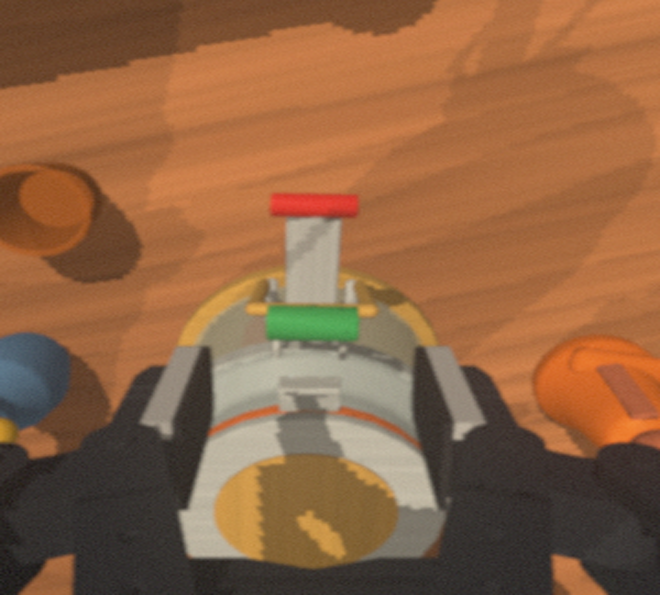

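The wrist crop shows the tab centred at (322,244), which gives jar (104, 0.5, 170) and agrees with the earlier estimates. The lid is down. The pad tips at row 258, measured against the 42 mm gap, lie about 28 mm behind the TCP, so I allow for that. Next I descend and pinch the tab.

step_arm(increments=[{"claw":0.5,"delta_pos":[0,0,0.012],"delta_rot":[0,0,0]},{"claw":0.5,"delta_pos":[0,0,0.026],"delta_rot":[0,0,0]},{"claw":0.5,"delta_pos":[0,0,0.038],"delta_rot":[0,0,0]},{"claw":0.5,"delta_pos":[0,0,0.0435],"delta_rot":[0,0,0]},{"claw":0.5,"delta_pos":[0,0,0.0435],"delta_rot":[0,0,0]},{"claw":0,"delta_pos":[0,0,0.0435],"delta_rot":[0,0,0]},{"claw":0,"delta_pos":[0,0,0.0435],"delta_rot":[0,0,0]},{"claw":0,"delta_pos":[0,0,0.0435],"delta_rot":[0,0,0]}], squeeze=40)

```text
clock: 17.7
eef_pos: [631.8, 42.5, 140.4]
orientation: [180.0, -0.0, -13.9]
ft_force: [-0.4, -1.2, 3.3]
opening: 22.7
```

Run:
```python
from h import *
from scipy.optimize import brentq
np.set_printoptions(precision=1,suppress=True)
s=monitor.observe();t=toj(s["eef_pos"]);print(s["clock"],t,s["opening"],s["ft_force"])
# tab path for a wanted bar position (jar x-z)
P=np.array([75,98.8])
def solve(b):
    f=lambda v:np.hypot(*(b-P-16*np.array([np.cos(v-np.radians(68)),np.sin(v-np.radians(68))])))-52
    v=brentq(f,0.2,2.2);pin=P+16*np.array([np.cos(v-np.radians(68)),np.sin(v-np.radians(68))])
    return v,pin,pin+(b-pin)*72/52
for b in((92,150),(85,152),(75,150),(75,148),(68,148),(62,147),(57,146),(55,145),(55,140),(55,137),(56,136),(57,135.3)):
    try:
        v,p,tb=solve(np.array(b,float));print(b,"v %.2f"%v,"pin",p,"tab",tb)
    except Exception as e:print(b,e)
```

```text
17.7 [104.8   0.7 140.4] 22.676801143099514 [-0.4 -1.2  3.3]
(92, 150) v 1.14 pin [91. 98.] tab [ 92.4 170. ]
(85, 152) v 1.28 pin [ 90.9 100.3] tab [ 82.7 171.9]
(75, 150) v 1.29 pin [ 90.9 100.5] tab [ 68.9 169. ]
(75, 148) v 1.17 pin [91.  98.5] tab [ 68.8 167. ]
(68, 148) v 1.34 pin [ 90.8 101.3] tab [ 59.2 166. ]
(62, 147) v 1.48 pin [ 90.3 103.4] tab [ 51.1 163.8]
(57, 146) v 1.62 pin [ 89.6 105.4] tab [ 44.5 161.6]
(55, 145) v 1.65 pin [ 89.3 105.9] tab [ 41.8 160. ]
(55, 140) v 1.40 pin [ 90.6 102.1] tab [ 41.3 154.6]
(55, 137) v 1.23 pin [91.  99.5] tab [ 41.2 151.4]
(56, 136) v 1.11 pin [90.9 97.5] tab [ 42.6 150.8]
(57, 135.3) v 0.99 pin [90.7 95.7] tab [ 44.  150.5]
```

The tab is gripped at 22.7 mm opening. I lift it and carry it inward over the lip.

step_arm(increments=[{"claw":0,"delta_pos":[-0.006,0,-0.0015],"delta_rot":[0,0,0]},{"claw":0,"delta_pos":[-0.014,0,-0.0035],"delta_rot":[0,0,0]},{"claw":0,"delta_pos":[-0.022,0,-0.0045],"delta_rot":[0,0,0]},{"claw":0,"delta_pos":[-0.029,0,-0.004],"delta_rot":[0,0,0]},{"claw":0,"delta_pos":[-0.035,0,-0.003],"delta_rot":[0,0,0]},{"claw":0,"delta_pos":[-0.041,0,-0.0015],"delta_rot":[0,0,0]},{"claw":0,"delta_pos":[-0.046,0,0.0005],"delta_rot":[0,0,0]},{"claw":0,"delta_pos":[-0.05,0,0.0015],"delta_rot":[0,0,0]}], squeeze=40)

```text
clock: 18.7
eef_pos: [583.0, 55.2, 138.6]
orientation: [-180.0, -0.0, -13.9]
ft_force: [5.4, 0.2, -2.5]
opening: 22.0
```

Run:
```python
from h import *
np.set_printoptions(precision=1,suppress=True)
s=monitor.observe();t=toj(s["eef_pos"]);print(s["clock"],t,s["opening"],s["ft_force"])
c=calibration("wrist");a=camera("wrist");np.savez("w3.npz",im=a,m=c["mtx"],e=c["extrinsics"],t=s["eef_pos"])
hsv=cv2.cvtColor(a,cv2.COLOR_RGB2HSV);H,S,V=hsv[...,0].astype(int),hsv[...,1],hsv[...,2]
for nm,m in(("g",(H>45)&(H<95)&(S>100)),("r",((H<5)|(H>172))&(S>170)&(V>90))):
    n,l,st,ce=cv2.connectedComponentsWithStats(m.astype(np.uint8));print(nm,[(ce[i],st[i]) for i in range(1,n) if st[i,4]>80])
for nm,X in(("tab",[54,0.7,168]),("bar",[64,0,150.5]),("keeper",[57,0,135.3]),("liptopL",[61,10,138.8]),("liptopR",[61,-10,138.8])):print(nm,X,proj(c,tow(X)))
cv2.imwrite("pics/w4.png",cv2.resize(a[120:320,230:430,::-1],None,fx=3,fy=3,interpolation=2))
```

```text
18.7 [ 54.4   1.2 138.6] 21.993252876070912 [ 5.4  0.2 -2.5]
g [(array([322.3, 264.6]), array([ 295,  253,   54,   26, 1242], dtype=int32))]
r [(array([324.7, 106.1]), array([298,  97,  54,  19, 923], dtype=int32)), (array([ 21.1, 350.5]), array([   0,  281,   57,  119, 4251], dtype=int32))]
tab [54, 0.7, 168] [321.6 285.4]
bar [64, 0, 150.5] [323.  248.6]
keeper [57, 0, 135.3] [322.9 248.1]
liptopL [61, 10, 138.8] [304. 244.]
liptopR [61, -10, 138.8] [341.8 244.1]
```

View pics/w4.png

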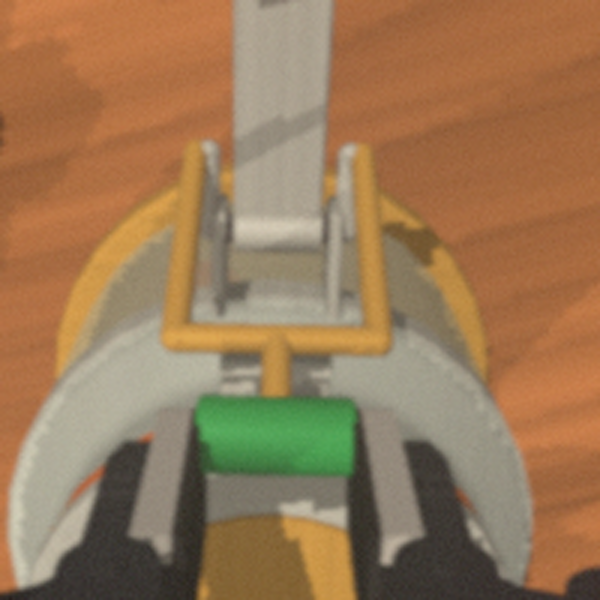

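The loop is at the keeper side, with its bar (crop row 338) still just outside the keeper. The tab has slid about 10 mm towards the pads' front edge and sits near their tips. I regrasp deeper and harder before crossing the lip.

step_arm(increments=[{"claw":0.42,"delta_pos":[0,0,0],"delta_rot":[0,0,0]},{"claw":0.42,"delta_pos":[0,0,0],"delta_rot":[0,0,0]},{"claw":0.42,"delta_pos":[0.005,0,0.002],"delta_rot":[0,0,0]},{"claw":0.42,"delta_pos":[0.0095,0,0.005],"delta_rot":[0,0,0]},{"claw":0.42,"delta_pos":[0.0095,0,0.005],"delta_rot":[0,0,0]},{"claw":0,"delta_pos":[0.0095,0,0.005],"delta_rot":[0,0,0]},{"claw":0,"delta_pos":[0.0095,0,0.005],"delta_rot":[0,0,0]},{"claw":0,"delta_pos":[0.0095,0,0.005],"delta_rot":[0,0,0]}], squeeze=90)

```text
clock: 19.75
eef_pos: [592.2, 52.9, 133.5]
orientation: [-180.0, -0.0, -13.9]
ft_force: [0.6, 1.3, -0.3]
opening: 20.9
```

```bash
cat >> h.py <<'E'
def tabnow(save=None):
    s=monitor.observe();t=toj(s["eef_pos"]);c=calibration("wrist");a=camera("wrist")
    if save:np.savez(save,im=a,m=c["mtx"],e=c["extrinsics"],t=s["eef_pos"])
    hsv=cv2.cvtColor(a,cv2.COLOR_RGB2HSV);H,S=hsv[...,0].astype(int),hsv[...,1]
    n,l,st,ce=cv2.connectedComponentsWithStats(((H>45)&(H<95)&(S>100)).astype(np.uint8));i=1+np.argmax(st[1:,4])
    # depth from tab width 24 mm
    o,d=ray(c,ce[i]);dep=24*c["mtx"][0,0]/(st[i,2]-.5);X=o+d*dep/(c["extrinsics"][2,:3]@d)
    print(s["clock"],"tcp",t.round(1),"tab depth",toj(X).round(1),"tab y0",y0(c,ce[i]).round(1),st[i].tolist(),"open",round(s["opening"],1),"F",s["ft_force"].round(1))
    # tab on the circle? ray intersected with the y=0.. given by x-z relation
    return c,a,ce[i]
E
python3 -c "
from h import *
tabnow()"
```

```text
19.75 tcp [ 63.9   1.2 133.5] tab depth [ 54.3  -0.6 151.5] tab y0 [ 89.9   0.  207.7] [298, 276, 49, 27, 1137] open 20.9 F [ 0.6  1.3 -0.3]
```

step_arm(increments=[{"claw":0,"delta_pos":[-0.003,0,-0.002],"delta_rot":[0,0,0]},{"claw":0,"delta_pos":[-0.006,0,-0.002],"delta_rot":[0,0,0]},{"claw":0,"delta_pos":[-0.009,0,-0.002],"delta_rot":[0,0,0]},{"claw":0,"delta_pos":[-0.012,0,-0.001],"delta_rot":[0,0,0]},{"claw":0,"delta_pos":[-0.015,0,0],"delta_rot":[0,0,0]},{"claw":0,"delta_pos":[-0.018,0,0.0015],"delta_rot":[0,0,0]},{"claw":0,"delta_pos":[-0.0205,0,0.003],"delta_rot":[0,0,0]},{"claw":0,"delta_pos":[-0.022,0,0.0035],"delta_rot":[0,0,0]}], squeeze=90)

```text
clock: 20.8
eef_pos: [575.7, 57.6, 131.2]
orientation: [-179.8, -0.5, -13.9]
ft_force: [12.3, -0.7, -3.9]
opening: 20.9
```

Run:
```python
from h import *
np.set_printoptions(precision=1,suppress=True)
c,a,g=tabnow("w4.npz")
hsv=cv2.cvtColor(a,cv2.COLOR_RGB2HSV).astype(int)
# wire (yellow) rows left/right of the stem, columns off centre but inside the legs
H,S,V=hsv[...,0],hsv[...,1],hsv[...,2]
m=((H>11)&(H<24)&(S>140)&(V>110))
for r in range(120,320,4):
    q=np.flatnonzero(m[r,270:375])+270
    if len(q):print(r,q.min(),q.max(),len(q),end=' | ')
sc=camera("scene");print(blobs(sc,"green",(335,170,400,235)),blobs(sc,"red",(375,180,410,235)))
for nm,X in(("tab",[42,.7,163]),("bar",[55,0,147.5]),("keeper",[57,0,135.3]),("lip",[61,0,138.8])):print(nm,X,proj(c,tow(X)),proj(calibration("scene"),tow(X)))
```

```text
20.8 tcp [ 46.7   1.7 131.2] tab depth [ 37.9   0.  148.9] tab y0 [ 36.5  -0.  146.5] [299, 274, 49, 27, 1116] open 20.9 F [12.3 -0.7 -3.9]
120 270 374 37 | 124 270 374 34 | 128 270 374 40 | 132 270 374 55 | 136 270 374 59 | 140 270 374 64 | 144 270 372 59 | 148 270 374 65 | 152 270 374 64 | 156 270 374 64 | 160 270 374 60 | 164 270 374 50 | 168 270 374 50 | 172 270 373 55 | 176 270 374 52 | 180 270 374 50 | 184 270 374 50 | 188 270 374 50 | 192 270 374 42 | 196 270 374 29 | 200 270 374 22 | 204 287 374 17 | 208 287 359 16 | 212 286 359 16 | 216 286 359 14 | 220 286 360 15 | 224 286 360 15 | 228 285 359 15 | 232 285 360 15 | 236 285 360 14 | 240 284 360 15 | 244 284 361 78 | 248 284 361 78 | 252 294 350 29 | 256 318 326 9 | 260 319 326 8 | 264 319 326 8 | 268 318 326 9 | 272 318 325 8 | 304 300 343 44 | 308 299 345 47 | 312 299 345 47 | 316 299 346 48 | [([368.8, 189.3], [368, 188, 3, 4, 9])] [([385.1, 212.0], [381, 209, 9, 7, 36])]
tab [42, 0.7, 163] [322.6 296. ] [365.5 190.1]
bar [55, 0, 147.5] [324.  254.6] [368.3 197.2]
keeper [57, 0, 135.3] [323.9 240.5] [368.4 201. ]
lip [61, 0, 138.8] [324. 236.] [369.7 200.8]
```

The force (12 N along +x) points to the pads gripping the tab so hard that the loop can't turn in them. The bar is already over the keeper at about jar (58,147). I regrip more softly and let the tool lean with the loop.

step_arm(increments=[{"claw":0.34,"delta_pos":[0.005,0,0],"delta_rot":[0,0,0]},{"claw":0.34,"delta_pos":[0.005,0,0],"delta_rot":[0,0,0]},{"claw":0,"delta_pos":[0.005,0,0],"delta_rot":[0,0,0]},{"claw":0,"delta_pos":[0.005,0,0],"delta_rot":[0,0,0]},{"claw":0,"delta_pos":[0.005,0,0],"delta_rot":[0,0,0]},{"claw":0,"delta_pos":[0.0045,0,0.001],"delta_rot":[0,1,0]},{"claw":0,"delta_pos":[0.0038,0,0.002],"delta_rot":[0,2.5,0]},{"claw":0,"delta_pos":[0.0029,0,0.0035],"delta_rot":[0,4,0]}], squeeze=30)

```text
clock: 21.9
eef_pos: [573.7, 57.6, 126.5]
orientation: [-180.0, -4.1, -13.9]
ft_force: [0.9, 3.8, 1.2]
opening: 23.1
```

```bash
cat >> h.py <<'E'
def barrow():
    c,a,g=tabnow();hsv=cv2.cvtColor(a,cv2.COLOR_RGB2HSV).astype(int);H,S,V=hsv[...,0],hsv[...,1],hsv[...,2]
    m=((H>11)&(H<24)&(S>140)&(V>110))
    rows=[(r,m[r,295:350].sum()) for r in range(200,300)];print("bar rows",[r for r,n in rows if n>35],"tab row",g.round(1))
    br=np.mean([r for r,n in rows if n>35 and r<g[1]-8])
    # solve tab+bar with pin geometry in the jar plane at tool's y
    from scipy.optimize import least_squares
    P=np.array([75,98.8])
    def pts(q):
        v,b=q;pin=P+16*np.array([np.cos(v-np.radians(68)),np.sin(v-np.radians(68))]);u=np.array([-np.sin(b),np.cos(b)])
        return pin+52*u,pin+72*u
    def f(q):
        bb,tt=pts(q);return[proj(c,tow([bb[0],1,bb[1]]))[1]-br,proj(c,tow([tt[0],1,tt[1]]))[1]-g[1]]
    r=least_squares(f,[1.5,.6]);bb,tt=pts(r.x);print("v %.2f lean %.1f"%(r.x[0],np.degrees(r.x[1])),"bar",bb.round(1),"tab",tt.round(1),"res",r.cost.round(2))
E
python3 -c "
from h import *
barrow()"
```

```text
21.9 tcp [ 44.8   1.3 126.5] tab depth [ 42.   -0.2 157.8] tab y0 [ 52.3   0.  177.2] [296, 275, 54, 27, 1255] open 23.1 F [0.9 3.8 1.2]
bar rows [244, 245, 246, 247, 248, 249, 250, 251, 252] tab row [323.5 288.3]
v 1.65 lean 38.8 bar [ 56.8 146.5] tab [ 44.2 162.1] res 0.0
```

step_arm(increments=[{"claw":0,"delta_pos":[-0.001,0,0.0005],"delta_rot":[0,0.5,0]},{"claw":0,"delta_pos":[-0.002,0,0.001],"delta_rot":[0,1,0]},{"claw":0,"delta_pos":[-0.002,0,0.002],"delta_rot":[0,2,0]},{"claw":0,"delta_pos":[-0.002,0,0.0035],"delta_rot":[0,3,0]},{"claw":0,"delta_pos":[-0.0018,0,0.005],"delta_rot":[0,4,0]},{"claw":0,"delta_pos":[-0.0016,0,0.0065],"delta_rot":[0,4.5,0]},{"claw":0,"delta_pos":[-0.0016,0,0.007],"delta_rot":[0,4.5,0]},{"claw":0,"delta_pos":[-0.0016,0,0.007],"delta_rot":[0,4.5,0]}], squeeze=30)

```text
clock: 22.95
eef_pos: [572.1, 58.0, 119.5]
orientation: [-180.0, -8.5, -13.9]
ft_force: [-2.9, 5.6, 5.6]
opening: 23.2
```

```bash
python3 -c "
from h import *
barrow()"
```

```text
22.95 tcp [ 43.2   1.2 119.5] tab depth [ 3.670e+01 -1.000e-01  1.477e+02] tab y0 [ 41.4   0.  158.3] [296, 275, 53, 27, 1253] open 23.2 F [-2.9  5.6  5.6]
bar rows [244, 245, 246, 247, 248, 249, 250, 251] tab row [323.3 288.4]
v 1.64 lean 40.9 bar [ 55.3 145.2] tab [ 42.2 160.3] res 0.0
```

```bash
cat >> h.py <<'E'
def lever():
    s=camera("scene");c=calibration("scene");b=blobs(s,"red",(360,180,410,250));print("red",b)
    p=np.array(b[0][0]);vs=np.linspace(0,2.2,441)
    e=[np.linalg.norm(proj(c,tow([75+58*np.cos(v-.8378),0,98.8+58*np.sin(v-.8378)]))-p) for v in vs]
    print("v %.2f err %.1f px"%(vs[np.argmin(e)],min(e)),monitor.observe()["ft_force"].round(1));return s
E
python3 - <<'E'
from h import *
s=lever()
c=calibration("scene")
for p in((388.5,222.2),(385.1,212.0)):
    vs=np.linspace(0,2.2,441);e=[np.linalg.norm(proj(c,tow([75+58*np.cos(v-.8378),0,98.8+58*np.sin(v-.8378)]))-p) for v in vs];print(vs[np.argmin(e)],min(e))
E
```

```text
red [([386.9, 216.1], [383, 213, 9, 7, 35])]
v 1.43 err 0.1 px [-2.9  4.7  5.7]
1.115 0.3320911967039911
1.6300000000000001 0.0898642175636438
```

The lever angle from the red tip is v=1.43 (fit error 0.1 px). With the bar at jar x≈55, that puts its centre at z≈140.5, inside the keeper gap. I lower it 2.5 mm more, release and retreat.

step_arm(increments=[{"claw":0,"delta_pos":[0,0,0.001],"delta_rot":[0,0,0]},{"claw":0,"delta_pos":[0,0,0.002],"delta_rot":[0,0,0]},{"claw":0,"delta_pos":[0,0,0.0025],"delta_rot":[0,0,0]},{"claw":0.42,"delta_pos":[0,0,0.0025],"delta_rot":[0,0,0]},{"claw":0.42,"delta_pos":[0,0,0.0025],"delta_rot":[0,0,0]},{"claw":0.42,"delta_pos":[0,0,0.0025],"delta_rot":[0,0,0]},{"claw":0.42,"delta_pos":[0,0,-0.01],"delta_rot":[0,0,0]},{"claw":0.42,"delta_pos":[0,0,-0.04],"delta_rot":[0,0,0]}])

```text
clock: 24.05
eef_pos: [565.7, 57.7, 158.6]
orientation: [179.9, -8.3, -13.9]
ft_force: [-0.7, -0.4, -0.0]
opening: 35.5
```

Run:
```python
from h import *
s=lever();print(monitor.observe()["eef_pos"])
c=calibration("wrist");a=camera("wrist");np.savez("w5.npz",im=a,m=c["mtx"],e=c["extrinsics"])
cv2.imwrite("pics/f.png",np.hstack([cv2.resize(a[150:330,240:410,::-1],(450,476),interpolation=2),cv2.resize(s[180:240,335:395,::-1],(350,476),interpolation=2)]))
for X in([57,0,135.3],[61,10,138.8],[61,-10,138.8],[55,0,138],[61,0,141.3]):print(X,proj(c,tow(X)).round(1))
```

```text
red [([387.3, 217.9], [383, 215, 10, 7, 36])]
v 1.34 err 0.0 px [0.4 0.1 2.8]
[566.93946261  58.00686973 162.64611755]
[57, 0, 135.3] [320.7 211.2]
[61, 10, 138.8] [303.8 205.6]
[61, -10, 138.8] [337.5 205.6]
[55, 0, 138] [320.6 215.3]
[61, 0, 141.3] [320.6 206.4]
```

View pics/f.png

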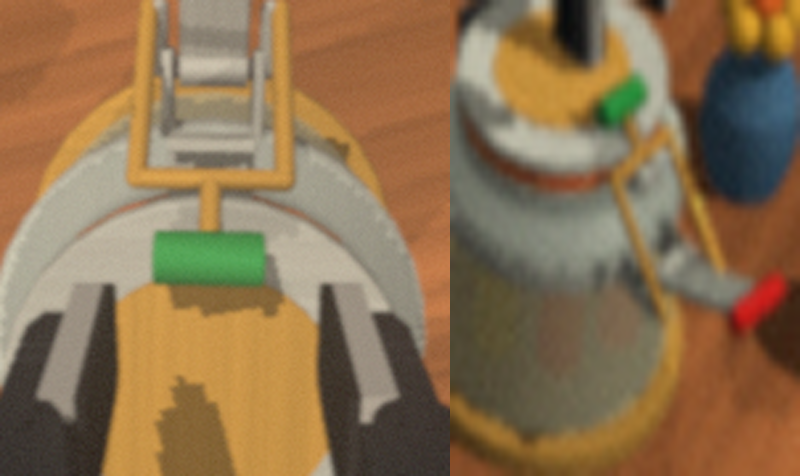

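The wrist crop shows the bar (row 218) behind the lip (row 205.6, as predicted). The lever is at v=1.34 and the loop is hooked. I retreat, close the fingers and lean the tool outward for the lever press.

step_arm(increments=[{"claw":0.42,"delta_pos":[0,0,-0.04],"delta_rot":[0,0,0]},{"claw":0.2,"delta_pos":[0.03,0,-0.06],"delta_rot":[0,0,0]},{"claw":0,"delta_pos":[0.07,0,-0.055],"delta_rot":[0,-5,0]},{"claw":0,"delta_pos":[0.1,0,-0.04],"delta_rot":[0,-13,0]},{"claw":0,"delta_pos":[0.106,0,-0.03],"delta_rot":[0,-21,0]},{"claw":0,"delta_pos":[0.106,0,-0.0215],"delta_rot":[0,-28.5,0]},{"claw":0,"delta_pos":[0.106,0,-0.0215],"delta_rot":[0,-28.5,0]},{"claw":0,"delta_pos":[0.106,0,-0.0215],"delta_rot":[0,-28.5,0]}])

```text
clock: 25.15
eef_pos: [665.0, 34.2, 195.6]
orientation: [180.0, 20.0, -13.9]
ft_force: [-0.5, 0.0, -0.1]
opening: -0.0
```

Run:
```python
from h import *
np.set_printoptions(precision=1,suppress=True)
s=monitor.observe();t=toj(s["eef_pos"]);R=Ro.from_euler("xyz",s["orientation"],degrees=True).as_matrix()
tx,tz=JR.T@R[:,0],JR.T@R[:,2];print(t,tx.round(3),tz.round(3),s["qpos"],s["ft_force"],s["opening"])
lever()
cb=calibration("top");print("step",plane(cb,(326,85),60),plane(cb,(326,50),100))
tx2,tz2=tx[[0,2]],tz[[0,2]]
for v in(1.34,1.2,1.0,.8,.6,.4,.3,.2,.1,0):
    B=np.array([75+58*np.cos(v-.8378),98.8+58*np.sin(v-.8378)]);T=B+15.5*tz2+7*tx2;d=T-t[[0,2]]
    print(v,"B",B,"TCP",T,"tool dx %.1f dz %.1f"%(d@tx2,d@tz2),"dy %.1f"%(t[1]))
```

```text
[139.1   0.7 195.6] [ 0.9  0.  -0.3] [-0.3 -0.  -0.9] [  -3.4   40.2   -2.1   85.    -5.3   73.8 -106.8] [-0.5  0.  -0.1] -0.03836434735651401
red [([387.3, 217.9], [383, 215, 10, 7, 36])]
v 1.34 err 0.0 px [-0.4  0.1  0.8]
step [786.9  -0.4  60. ] [883.3  -1.  100. ]
1.34 B [125.8 126.7] TCP [127.1 109.8] tool dx 18.1 dz 84.8 dy 0.7
1.2 B [129.2 119.4] TCP [130.5 102.4] tool dx 23.8 dz 90.6 dy 0.7
1.0 B [132.2 108.2] TCP [133.5  91.2] tool dx 30.4 dz 100.0 dy 0.7
0.8 B [133.   96.6] TCP [134.2  79.6] tool dx 35.1 dz 110.7 dy 0.7
0.6 B [131.4  85.1] TCP [132.7  68.2] tool dx 37.5 dz 122.0 dy 0.7
0.4 B [127.5  74.2] TCP [128.8  57.3] tool dx 37.6 dz 133.6 dy 0.7
0.3 B [124.8  69.1] TCP [126.1  52.1] tool dx 36.8 dz 139.3 dy 0.7
0.2 B [121.6  64.3] TCP [122.9  47.3] tool dx 35.4 dz 144.9 dy 0.7
0.1 B [117.9  59.8] TCP [119.2  42.8] tool dx 33.5 dz 150.4 dy 0.7
0 B [113.8  55.7] TCP [115.1  38.7] tool dx 31.0 dz 155.7 dy 0.7
```

step_arm(increments=[{"claw":0,"delta_pos":[0.01,0,0.03],"delta_rot":[0,0,0]},{"claw":0,"delta_pos":[0.018,0,0.06],"delta_rot":[0,0,0]},{"claw":0,"delta_pos":[0.019,0,0.078],"delta_rot":[0,0,0]},{"claw":0,"delta_pos":[0.02,0,0.083],"delta_rot":[0,0,0]},{"claw":0,"delta_pos":[0.021,0,0.087],"delta_rot":[0,0,0]},{"claw":0,"delta_pos":[0.024,0,0.091],"delta_rot":[0,0,0]},{"claw":0,"delta_pos":[0.027,0,0.095],"delta_rot":[0,0,0]},{"claw":0,"delta_pos":[0.03,0,0.1],"delta_rot":[0,0,0]}])

```text
clock: 26.2
eef_pos: [662.0, 35.4, 92.1]
orientation: [-179.9, 19.7, -13.9]
ft_force: [7.5, -0.7, 4.2]
opening: 0.1
```

Run:
```python
from h import *
s=monitor.observe();print(s["clock"],toj(s["eef_pos"]).round(1));im=lever()
c=calibration("scene");print("tcp-tip px",proj(c,tow(toj(s["eef_pos"]))).round(1))
print("green",blobs(im,"green",(335,170,400,235)))
for v in(1.34,1.0,.8):
    pass
```

```text
26.2 [135.9   1.1  92.1]
red [([385.6, 223.3], [384, 222, 4, 4, 7])]
v 1.06 err 2.6 px [ 9.  -1.   2.4]
tcp-tip px [388.8 229.1]
green [([365.4, 193.0], [362, 191, 8, 5, 22])]
```

The outward force shows the bar is against the finger's inner side face, not under its end. I back off and re-measure the lever.

step_arm(increments=[{"claw":0,"delta_pos":[0.003,0,-0.004],"delta_rot":[0,0,0]},{"claw":0,"delta_pos":[0.004,0,-0.012],"delta_rot":[0,0,0]},{"claw":0,"delta_pos":[0.004,0,-0.025],"delta_rot":[0,0,0]},{"claw":0,"delta_pos":[0.004,0,-0.04],"delta_rot":[0,0,0]},{"claw":0,"delta_pos":[0.004,0,-0.04],"delta_rot":[0,0,0]},{"claw":0,"delta_pos":[0.004,0,-0.04],"delta_rot":[0,0,0]},{"claw":0,"delta_pos":[0.004,0,-0.04],"delta_rot":[0,0,0]},{"claw":0,"delta_pos":[0.004,0,-0.04],"delta_rot":[0,0,0]}])

```text
clock: 27.25
eef_pos: [676.3, 31.7, 127.5]
orientation: [180.0, 20.0, -13.9]
ft_force: [0.1, -0.2, -0.8]
opening: 0.2
```

Run:
```python
from h import *
np.set_printoptions(precision=1,suppress=True)
s=monitor.observe();t=toj(s["eef_pos"]);im=lever();c=calibration("wrist");a=camera("wrist")
print(s["clock"],t,"green",blobs(im,"green",(335,170,400,235)))
hsv=cv2.cvtColor(a,cv2.COLOR_RGB2HSV).astype(int);H,S,V=hsv[...,0],hsv[...,1],hsv[...,2]
for nm,m in(("r",((H<5)|(H>172))&(S>170)&(V>70)),("g",(H>45)&(H<95)&(S>100))):
    n,l,st,ce=cv2.connectedComponentsWithStats(m.astype(np.uint8));print(nm,[(ce[i].round(1).tolist(),st[i].tolist()) for i in range(1,n) if st[i,4]>60])
# finger pad tip row in wrist: grey pads near column 322
col=[(r,a[r,314].tolist()) for r in range(225,290,3)];print(col)
for v in(1.34,1.2,1.1,1.0):print(v,proj(c,tow([75+58*np.cos(v-.8378),0,98.8+58*np.sin(v-.8378)])))
```

```text
red [([389.7, 221.3], [385, 219, 9, 6, 27])]
v 1.16 err 1.6 px [ 0.3 -0.4  0.1]
27.25 [150.6   0.9 127.5] green [([365.4, 193.2], [362, 191, 8, 6, 22])]
r [([19.6, 6.0], [0, 0, 59, 19, 590]), ([322.0, 255.3], [301, 250, 45, 15, 317]), ([57.4, 330.8], [0, 289, 113, 85, 4640])]
g []
[(225, [187, 135, 64]), (228, [208, 152, 75]), (231, [199, 146, 73]), (234, [195, 146, 75]), (237, [167, 150, 119]), (240, [163, 147, 117]), (243, [160, 145, 116]), (246, [160, 147, 116]), (249, [160, 100, 81]), (252, [202, 56, 45]), (255, [214, 81, 71]), (258, [133, 123, 109]), (261, [133, 120, 110]), (264, [134, 123, 110]), (267, [132, 121, 108]), (270, [133, 120, 109]), (273, [132, 121, 111]), (276, [133, 123, 109]), (279, [132, 120, 110]), (282, [127, 115, 103]), (285, [133, 123, 112]), (288, [129, 118, 108])]
1.34 [322.3 283. ]
1.2 [322.3 269.5]
1.1 [322.3 260.5]
1.0 [322.2 252.2]
```

The lever is at about 1.1. I re-approach with the finger end placed further inward over the bar.

step_arm(increments=[{"claw":0,"delta_pos":[-0.0137,0,0.008],"delta_rot":[0,0,0]},{"claw":0,"delta_pos":[-0.0137,0,0.022],"delta_rot":[0,0,0]},{"claw":0,"delta_pos":[-0.0137,0,0.03],"delta_rot":[0,0,0]},{"claw":0,"delta_pos":[-0.0125,0,0.035],"delta_rot":[0,0,0]},{"claw":0,"delta_pos":[-0.0105,0,0.039],"delta_rot":[0,0,0]},{"claw":0,"delta_pos":[-0.0088,0,0.043],"delta_rot":[0,0,0]},{"claw":0,"delta_pos":[-0.007,0,0.0465],"delta_rot":[0,0,0]},{"claw":0,"delta_pos":[-0.0055,0,0.05],"delta_rot":[0,0,0]}])

```text
clock: 28.35
eef_pos: [656.1, 36.6, 82.9]
orientation: [-180.0, 19.9, -13.9]
ft_force: [4.7, -1.6, 4.2]
opening: -0.1
```

```bash
cat >> h.py <<'E'
def st():
    s=monitor.observe();t=toj(s["eef_pos"]);F=JR.T@s["ft_force"]
    R=Ro.from_euler("xyz",s["orientation"],degrees=True).as_matrix()
    B=t-15*(JR.T@R[:,2]);print(s["clock"],"tcp",t.round(1),"F jar",F.round(1),"|F| %.1f"%np.linalg.norm(F),"torque",s["wrist_torque"].round(2));im=lever()
    print("green",blobs(im,"green",(335,170,400,235)));return s
E
python3 -c "
from h import *
st()"
```

```text
28.35 tcp [129.8   0.9  82.9] F jar [ 5.  -0.4  4.2] |F| 6.5 torque [-0.36 -0.88  0.06]
red []Traceback (most recent call last):
  File "<string>", line 3, in <module>
    st()
    ~~^^
  File "h.py", line 61, in st
    B=t-15*(JR.T@R[:,2]);print(s["clock"],"tcp",t.round(1),"F jar",F.round(1),"|F| %.1f"%np.linalg.norm(F),"torque",s["wrist_torque"].round(2));im=lever()
                                                                                                                                                   ~~~~~^^
  File "h.py", line 55, in lever
    p=np.array(b[0][0]);vs=np.linspace(0,2.2,441)
               ~^^^
IndexError: list index out of range
```

step_arm(increments=[{"claw":0,"delta_pos":[0.001,0,0.003],"delta_rot":[0,0,0]},{"claw":0,"delta_pos":[0.002,0,0.006],"delta_rot":[0,0,0]},{"claw":0,"delta_pos":[0.003,0,0.009],"delta_rot":[0,0,0]},{"claw":0,"delta_pos":[0.0036,0,0.012],"delta_rot":[0,0,0]},{"claw":0,"delta_pos":[0.004,0,0.015],"delta_rot":[0,0,0]},{"claw":0,"delta_pos":[0.0044,0,0.018],"delta_rot":[0,0,0]},{"claw":0,"delta_pos":[0.0046,0,0.0205],"delta_rot":[0,0,0]},{"claw":0,"delta_pos":[0.0046,0,0.023],"delta_rot":[0,0,0]}])

```text
clock: 29.4
eef_pos: [651.5, 37.9, 59.4]
orientation: [-180.0, 20.0, -13.9]
ft_force: [3.2, -1.2, 1.9]
opening: -0.1
```

```bash
sed -i 's/    p=np.array(b\[0\]\[0\]);/    if not b:return s\n    p=np.array(b[0][0]);/' h.py
cat >> h.py <<'E'
def legs():
    # red, grey arm in wrist view
    c=calibration("wrist");a=camera("wrist");hsv=cv2.cvtColor(a,cv2.COLOR_RGB2HSV).astype(int);H,S,V=hsv[...,0],hsv[...,1],hsv[...,2]
    for nm,m in(("r",((H<5)|(H>172))&(S>170)&(V>70)),("g",(H>45)&(H<95)&(S>100))):
        n,l,q,ce=cv2.connectedComponentsWithStats(m.astype(np.uint8));print(nm,[(ce[i].round(1).tolist(),q[i].tolist()) for i in range(1,n) if q[i,4]>25 and 250<ce[i][0]<400])
    for v in(.9,.7,.5,.3,.1,0):print(v,proj(c,tow([75+58*np.cos(v-.8378),0,98.8+58*np.sin(v-.8378)])).round(0),end=' ')
E
python3 -c "
from h import *
st();legs()"
```

```text
29.4 tcp [125.1   1.   59.4] F jar [ 3.4 -0.3  1.9] |F| 3.9 torque [-0.32 -0.99 -0.02]
red []
green [([365.8, 195.0], [363, 193, 7, 5, 24])]
r []
g []
0.9 [323. 317.] 0.7 [323. 295.] 0.5 [323. 279.] 0.3 [323. 269.] 0.1 [322. 264.] 0 [322. 264.]
```

step_arm(increments=[{"claw":0,"delta_pos":[-0.0001,0,0.002],"delta_rot":[0,0,0]},{"claw":0,"delta_pos":[-0.0003,0,0.004],"delta_rot":[0,0,0]},{"claw":0,"delta_pos":[-0.0006,0,0.006],"delta_rot":[0,0,0]},{"claw":0,"delta_pos":[-0.0008,0,0.008],"delta_rot":[0,0,0]},{"claw":0,"delta_pos":[-0.0011,0,0.01],"delta_rot":[0,0,0]},{"claw":0,"delta_pos":[-0.0015,0,0.012],"delta_rot":[0,0,0]},{"claw":0,"delta_pos":[-0.002,0,0.014],"delta_rot":[0,0,0]},{"claw":0,"delta_pos":[-0.002,0,0.014],"delta_rot":[0,0,0]}])

```text
clock: 30.5
eef_pos: [644.3, 39.5, 46.8]
orientation: [180.0, 20.1, -13.9]
ft_force: [0.3, -0.5, 0.5]
opening: -0.1
```

Run:
```python
from h import *
s=st();c=calibration("scene")
P=np.array([75,98.8])
for v in(1.1,.8,.4,.2,0):
    pin=P+16*np.array([np.cos(v-1.1868),np.sin(v-1.1868)])
    # keeper at lid angle th: bar in keeper
    best=min(((abs(np.hypot(*(np.array([-52+109*np.cos(t)+2.2*np.sin(t),132+109*np.sin(t)-2.2*np.cos(t)])-pin))-52),t) for t in np.linspace(-.02,.2,221)))
    t=best[1];b=np.array([-52+109*np.cos(t)+2.2*np.sin(t),132+109*np.sin(t)-2.2*np.cos(t)]);tb=pin+(b-pin)*72/52
    print(v,"lid",round(t,3),"tab",tb.round(1),"scene px",proj(c,tow([tb[0],0,tb[1]])).round(1))
im=camera("scene");hs=cv2.cvtColor(im,cv2.COLOR_RGB2HSV).astype(int)
print("hot",[(r,cc) for r in range(210,245) for cc in range(370,400) if (hs[r,cc,0]<6 or hs[r,cc,0]>170) and hs[r,cc,1]>150])
```

```text
30.5 tcp [117.7   0.8  46.8] F jar [ 0.4 -0.4  0.5] |F| 0.8 torque [-0.05 -0.42 -0.01]
red []
green [([366.8, 195.0], [364, 193, 7, 5, 20])]
1.1 lid 0.064 tab [ 43.8 151.9] scene px [365.4 193.7]
0.8 lid 0.03 tab [ 44.4 148.6] scene px [365.5 194.7]
0.4 lid 0.006 tab [ 45.7 147. ] scene px [365.8 195.5]
0.2 lid 0.002 tab [ 46.7 147.2] scene px [366.1 195.6]
0 lid 0.003 tab [ 47.8 147.9] scene px [366.4 195.6]
hot [(233, 381), (234, 379), (234, 380), (234, 381), (234, 382), (235, 379), (235, 380), (235, 381), (236, 379), (236, 380)]
```

The green tab's position matches a hooked loop. The force has dropped off, consistent with the lever passing over-centre. I press on to the stop.

step_arm(increments=[{"claw":0,"delta_pos":[-0.0004,0,0.0012],"delta_rot":[0,0,0]},{"claw":0,"delta_pos":[-0.0008,0,0.0024],"delta_rot":[0,0,0]},{"claw":0,"delta_pos":[-0.0012,0,0.0036],"delta_rot":[0,0,0]},{"claw":0,"delta_pos":[-0.0016,0,0.0048],"delta_rot":[0,0,0]},{"claw":0,"delta_pos":[-0.002,0,0.006],"delta_rot":[0,0,0]},{"claw":0,"delta_pos":[-0.0023,0,0.007],"delta_rot":[0,0,0]},{"claw":0,"delta_pos":[-0.0023,0,0.007],"delta_rot":[0,0,0]},{"claw":0,"delta_pos":[-0.0023,0,0.007],"delta_rot":[0,0,0]}])

```text
clock: 31.6
eef_pos: [640.8, 40.6, 41.1]
orientation: [-180.0, 20.0, -13.9]
ft_force: [-0.0, 0.1, -0.1]
opening: -0.4
```

Run:
```python
from h import *
s=st();c=calibration("scene");im=camera("scene");hs=cv2.cvtColor(im,cv2.COLOR_RGB2HSV).astype(int)
q=np.array([(cc,r) for r in range(210,250) for cc in range(365,400) if (hs[r,cc,0]<6 or hs[r,cc,0]>170) and hs[r,cc,1]>150]);print("hot",len(q),q.mean(0) if len(q) else 0,q.min(0),q.max(0))
for v in(.4,.2,.1,0):
    B=[75+58*np.cos(v-.8378),0,98.8+58*np.sin(v-.8378)];print(v,proj(c,tow(B)).round(1),"-y end",proj(c,tow(np.array(B)+[0,-12,0])).round(1))
```

```text
31.6 tcp [114.    1.   41.1] F jar [-0.   0.1 -0.1] |F| 0.2 torque [-0.12 -0.33 -0.06]
red []
green [([367.3, 194.7], [364, 193, 7, 5, 19])]
hot 12 [379.  234.5] [377 233] [381 236]
0.4 [385.4 232. ] -y end [382.2 234.2]
0.2 [383.3 233.2] -y end [380.1 235.4]
0.1 [382.1 233.5] -y end [378.9 235.7]
0 [380.8 233.6] -y end [377.7 235.8]
```

step_arm(increments=[{"claw":0,"delta_pos":[-0.0003,0,0.0006],"delta_rot":[0,0,0]},{"claw":0,"delta_pos":[-0.0006,0,0.0012],"delta_rot":[0,0,0]},{"claw":0,"delta_pos":[-0.0009,0,0.0018],"delta_rot":[0,0,0]},{"claw":0,"delta_pos":[-0.0012,0,0.0024],"delta_rot":[0,0,0]},{"claw":0,"delta_pos":[-0.0014,0,0.003],"delta_rot":[0,0,0]},{"claw":0,"delta_pos":[-0.0014,0,0.003],"delta_rot":[0,0,0]},{"claw":0,"delta_pos":[-0.0014,0,0.003],"delta_rot":[0,0,0]},{"claw":0,"delta_pos":[-0.0014,0,0.003],"delta_rot":[0,0,0]}])

```text
clock: 32.7
eef_pos: [638.9, 41.0, 39.4]
orientation: [-180.0, 19.9, -13.9]
ft_force: [3.4, -0.2, 5.0]
opening: -0.1
```

```bash
cat >> h.py <<'E'
def hot():
    im=camera("scene");hs=cv2.cvtColor(im,cv2.COLOR_RGB2HSV).astype(int)
    q=np.array([(cc,r) for r in range(210,250) for cc in range(365,400) if (hs[r,cc,0]<6 or hs[r,cc,0]>170) and hs[r,cc,1]>150]);print("hot",len(q),q.mean(0),q.min(0),q.max(0))
E
python3 -c "
from h import *
st();hot()"
```

```text
32.7 tcp [112.1   1.   39.4] F jar [3.4 0.6 5. ] |F| 6.1 torque [-0.21 -0.48 -0.02]
red []
green [([367.0, 194.7], [363, 193, 8, 5, 19])]
hot 9 [378.11111111 234.77777778] [377 234] [380 236]
```

step_arm(increments=[{"claw":0,"delta_pos":[-0.0001,0,0.0003],"delta_rot":[0,0,0]},{"claw":0,"delta_pos":[-0.0002,0,0.0006],"delta_rot":[0,0,0]},{"claw":0,"delta_pos":[-0.0003,0,0.0009],"delta_rot":[0,0,0]},{"claw":0,"delta_pos":[-0.0004,0,0.0012],"delta_rot":[0,0,0]},{"claw":0,"delta_pos":[-0.0004,0,0.0012],"delta_rot":[0,0,0]},{"claw":0,"delta_pos":[-0.0004,0,0.0012],"delta_rot":[0,0,0]},{"claw":0,"delta_pos":[-0.0004,0,0.0012],"delta_rot":[0,0,0]},{"claw":0,"delta_pos":[-0.0004,0,0.0012],"delta_rot":[0,0,0]}])

```text
clock: 33.8
eef_pos: [638.9, 41.1, 39.2]
orientation: [-180.0, 19.9, -13.9]
ft_force: [4.1, -2.4, 10.8]
opening: 0.3
```

```bash
python3 -c "
from h import *
st();hot()"
```

```text
33.8 tcp [112.    1.   39.2] F jar [ 4.6 -1.3 10.8] |F| 11.8 torque [-0.17 -0.23  0.04]
red []
green [([367.4, 194.7], [365, 193, 6, 5, 18])]
hot 10 [378.3 234.8] [377 234] [380 236]
```

At the rigid stop: no further motion, 11.8 N. I add a little and hold.

step_arm(increments=[{"claw":0,"delta_pos":[-0.0001,0,0.0003],"delta_rot":[0,0,0]},{"claw":0,"delta_pos":[-0.0002,0,0.0005],"delta_rot":[0,0,0]},{"claw":0,"delta_pos":[-0.0002,0,0.0005],"delta_rot":[0,0,0]},{"claw":0,"delta_pos":[-0.0002,0,0.0005],"delta_rot":[0,0,0]},{"claw":0,"delta_pos":[-0.0002,0,0.0005],"delta_rot":[0,0,0]},{"claw":0,"delta_pos":[-0.0002,0,0.0005],"delta_rot":[0,0,0]},{"claw":0,"delta_pos":[-0.0002,0,0.0005],"delta_rot":[0,0,0]},{"claw":0,"delta_pos":[-0.0002,0,0.0005],"delta_rot":[0,0,0]}])

```text
clock: 34.9
eef_pos: [638.9, 41.1, 39.1]
orientation: [-180.0, 19.8, -13.9]
ft_force: [4.7, -1.7, 13.7]
opening: 0.2
```

Run:
```python
from h import *
for i in range(6):
    s=monitor.observe();F=JR.T@s["ft_force"];print(s["clock"],F.round(1),np.linalg.norm(F).round(1),"tang",round(F[0]*.743+F[2]*.669,1));camera("scene")
```

```text
34.9 [ 4.9 -0.5 13.7] 14.6 tang 12.8
34.95 [ 4.4 -0.3 13.9] 14.6 tang 12.6
35.0 [ 4.9 -0.1 14.1] 14.9 tang 13.1
35.05 [ 4.7 -0.7 13.4] 14.2 tang 12.4
35.1 [ 4.5  0.2 13. ] 13.8 tang 12.1
35.15 [ 4.6 -0.6 12.5] 13.3 tang 11.8
```

Pressing at 14 N. I hold for another second, then retreat.

step_arm(increments=[{"claw":0,"delta_pos":[0,0,0.0001],"delta_rot":[0,0,0]},{"claw":0,"delta_pos":[0,0,0.0001],"delta_rot":[0,0,0]},{"claw":0,"delta_pos":[0,0,0.0001],"delta_rot":[0,0,0]},{"claw":0,"delta_pos":[0,0,0.0001],"delta_rot":[0,0,0]},{"claw":0,"delta_pos":[0,0,0.0001],"delta_rot":[0,0,0]},{"claw":0,"delta_pos":[0,0,0.0001],"delta_rot":[0,0,0]},{"claw":0,"delta_pos":[0,0,0.0001],"delta_rot":[0,0,0]},{"claw":0,"delta_pos":[0,0,0.0001],"delta_rot":[0,0,0]}])

```text
clock: 36.2
eef_pos: [638.9, 41.1, 39.1]
orientation: [-180.0, 19.8, -13.9]
ft_force: [3.4, -2.0, 14.3]
opening: -0.0
```

step_arm(increments=[{"claw":0,"delta_pos":[0.0005,0,-0.002],"delta_rot":[0,0,0]},{"claw":0,"delta_pos":[0.001,0,-0.005],"delta_rot":[0,0,0]},{"claw":0,"delta_pos":[0.004,0,-0.015],"delta_rot":[0,0,0]},{"claw":0,"delta_pos":[0.01,0,-0.04],"delta_rot":[0,0,0]},{"claw":0,"delta_pos":[0.01,0,-0.08],"delta_rot":[0,0,0]},{"claw":0,"delta_pos":[0.01,0,-0.13],"delta_rot":[0,0,0]},{"claw":0,"delta_pos":[0.01,0,-0.16],"delta_rot":[0,0,0]},{"claw":0,"delta_pos":[0.01,0,-0.16],"delta_rot":[0,0,0]}])

```text
clock: 37.2
eef_pos: [701.3, 25.6, 187.0]
orientation: [-179.9, 19.8, -13.9]
ft_force: [0.2, -1.0, -0.6]
opening: -0.2
```

Run:
```python
from h import *
s=st();hot();a=camera("scene");c=calibration("scene")
hs=cv2.cvtColor(a,cv2.COLOR_RGB2HSV).astype(int)
for col in(345,348,352,356):print(col,[r for r in range(180,212) if hs[r,col,0]<12 and hs[r,col,1]>150])
# tip from scene + wrist
w=calibration("wrist");b=camera("wrist");h=cv2.cvtColor(b,cv2.COLOR_RGB2HSV).astype(int);H,S,V=h[...,0],h[...,1],h[...,2]
n,l,q,ce=cv2.connectedComponentsWithStats((((H<5)|(H>172))&(S>170)&(V>70)).astype(np.uint8));print([(ce[i].round(1),q[i]) for i in range(1,n) if q[i,4]>60])
for v in(.2,.1,0):
    B=tow([75+58*np.cos(v-.8378),0,98.8+58*np.sin(v-.8378)]);print(v,"scene",proj(c,B).round(1),"wrist",proj(w,B).round(1))
for n_,p,z in(("fig",(349,186),50),("vase",(258,158),80)):pass
old=cv2.imread("pics/scene.png")[:,:,::-1].astype(int)
d=np.abs(a.astype(int)-old).max(2)
for nm,(x0,y0_,x1,y1) in dict(fig=(297,218,322,252),vase=(376,176,399,198),cup=(398,208,418,232),tray=(372,132,435,172),bowl=(162,330,232,392)).items():print(nm,(d[y0_:y1,x0:x1]>60).mean().round(3))
```

```text
37.2 tcp [176.4   1.1 187. ] F jar [ 0.5 -0.9 -0.6] |F| 1.2 torque [-0.07 -0.39 -0.02]
red [([380.8, 233.2], [377, 230, 9, 7, 25])]
v 0.00 err 0.4 px [-0.4 -0.  -0.4]
green [([366.5, 195.1], [363, 193, 8, 5, 24])]
hot 31 [381.         233.19354839] [377 230] [385 236]
345 [202]
348 [203]
352 [203, 204]
356 [204]
[(array([79.8, 23.2]), array([   0,    0,  238,   72, 8460], dtype=int32)), (array([322.4, 197.7]), array([308, 194,  30,  10, 243], dtype=int32)), (array([ 68.6, 300.7]), array([   0,  266,  135,   79, 5258], dtype=int32))]
0.2 scene [383.3 233.2] wrist [321.7 197.7]
0.1 scene [382.1 233.5] wrist [321.7 197.9]
0 scene [380.8 233.6] wrist [321.7 198.7]
fig 0.281
vase 0.0
cup 0.035
tray 0.076
bowl 0.0
```

Run:
```python
from h import *
a=camera("scene");o=cv2.imread("pics/scene.png")[:,:,::-1].copy()
def ed(im,box):
    x0,y0_,x1,y1=box;return cv2.Canny(cv2.cvtColor(im[y0_:y1,x0:x1],cv2.COLOR_RGB2GRAY),60,150)
for nm,b in dict(fig=(290,212,328,258),cup=(396,206,420,234),tray=(372,132,435,172)).items():
    x0,y0_,x1,y1=b
    # hue-based masks, insensitive to shadow
    r=[]
    for im in(o,a):
        h=cv2.cvtColor(im[y0_:y1,x0:x1],cv2.COLOR_RGB2HSV).astype(int);m=(h[...,1]>205)&(h[...,0]<11)|(h[...,0]>172)
        p=np.argwhere(m)[:,::-1]+[x0,y0_];r.append((len(p),p.mean(0).round(1).tolist(),p.min(0).tolist(),p.max(0).tolist()))
    sh=cv2.phaseCorrelate(np.float32(ed(o,b)),np.float32(ed(a,b)));print(nm,r,"shift",np.round(sh[0],1),round(sh[1],2),"mean bright",o[y0_:y1,x0:x1].mean().round(0),a[y0_:y1,x0:x1].mean().round(0))
```

```text
fig [(283, [308.9, 240.3], [298, 228], [320, 251]), (277, [308.6, 240.5], [298, 229], [320, 251])] shift [-0.6  0.4] 0.49 mean bright 86.0 74.0
cup [(53, [405.3, 221.0], [400, 212], [412, 228]), (45, [405.1, 222.4], [400, 208], [411, 228])] shift [-0.  -0.5] 0.63 mean bright 66.0 64.0
tray [(868, [402.3, 152.2], [375, 133], [432, 171]), (848, [401.7, 152.1], [375, 133], [429, 171])] shift [ 0.  -0.1] 0.71 mean bright 72.0 71.0
```

The neighbours have not moved; the differences are the arm's shadow. The lever is home and the robot is clear, so I hand in.

```bash
python3 -c "
from h import *
lever();print(job.sign_off(),monitor.observe()['clock'])"
```

```text
red [([380.6, 233.4], [377, 230, 8, 7, 25])]
v 0.00 err 0.3 px [0.5 0.6 0. ]
the job is handed in; nothing more can be done
the job is handed in; nothing more can be done
```

The smallest jar is closed and latched, and the job was handed in at about 37 s of the 64 s allowed. I pressed the lid down onto its seal and hooked the loop's bar behind the keeper's lip. Then I pressed the lever to its stop and held it there at 12–15 N for about 2 s.

**Last checks, with the arm clear:**
- **Lever:** the red tip gives a lever angle of 0.00 rad, within 0.4 px, and again just before hand-in.
- **Lid and loop:** the green tab is within about 0.5 px of where it should be with the loop hooked and the lid tight (lid angle about 0.003 rad). The lid was not checked more directly than that.
- **Neighbours:** the figurine, candle cup and tray shifted by less than 1 px. They differed from the first picture, most at the figurine, and I put that down to the arm's shadow. The vase and bowl areas were unchanged. The teacup was checked only as part of the tray area.

**What did not go as planned:**
- **Fingertips:** the closed fingers ended about 20 mm short of the reported tool point, so I pressed the lid by force reading rather than by height.
- **Tab grip:** the tab slid about 10 mm in the first grip. The harder second grip stopped the loop turning (about 12–13 N on the tool), so I gripped again, softer.
- **Lever press:** the first attempt caught the side of the red bar at about 9 N and was redone.

The highest force I read was about 15 N. Force was only read at the end of each move, so brief peaks in between were not seen.

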